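Put the cured sample bars away

ROBOT

A 6-joint arm with a two-finger parallel gripper is mounted at the origin on the work surface. World frame = base frame: x ahead of the robot, y to its left, z up, the work surface at z = 0. Lengths are in m, angles in rad, forces in N, time in s.
With the tool pointing down it reaches from about 0.3 to 0.75 m from the base axis. Payload 8.5 kg.
Tool frame: the origin (TCP) lies at the very end of the fingers, on their centre line; the grasp point (between the pads) lies 19 mm behind it; x points along the fingers, y is the direction in which the jaws open and shut, and the axes are right-handed (so a half turn about x gives the same grasp; the last joint's range is limited). The gripper opens to 88 mm and grips with 3 to 60 N. Pads are 18 mm wide; open, the fingers measure 123 mm over their backs; the gripper's body (75 mm by 187 mm) begins 45 mm behind the grasp point.
Start: joints at [-1.51, 0.381, 1.297, -0, 1.464, -0.215], TCP at [0.15, -0.529, 0.239] pointing down, gripper open.
Joint ranges: [-3.11, 3.11], [-0.89, 2.33], [0.22, 2.48], [-1.42, 4.56], [0.17, 2.85], [-2.88, 2.88]. Speed limits (rad/s): [2.39, 2.39, 3.14, 3.14, 3.14, 3.14].

INTERFACE

Orientations are given as [roll, pitch, yaw] about the fixed x, y, z axes, in that order (R = Rz(yaw) Ry(pitch) Rx(roll)).
In Python, from station import sensors, imaging, manip gives the robot as it stands. The module is installed in compiled form; this text tells all that it offers.
- The arm moves only by the tool play_rows, never from a script. Its argument "steps" is one flat list of numbers, 7 for each row, row after row: the finger opening in cm, from 0 to 8.81, then the shift along the world's x, y, z in cm, then the turn, a rotation vector about the world's x, y, z in degrees. In form: [fingers, dx, dy, dz, ax, ay, az, fingers, dx, dy, dz, ax, ay, az, ...]. A call has 1 to 12 rows; each row shifts and turns the commanded pose from where the row before left it; what a row does not reach is not made up. A row lasts 1/8 s, in which the tool goes at most 62.5 mm and 10.7 degrees, less where a joint would pass 70% of its speed; a pose out of reach is approached as far as the arm can. A call with a gripper value outside its range is refused whole. The fingers move at their own pace and stop on an object; "squeeze" is the grip in N (left out, the last holds). Time passes only in rows, so rows that do not move let the fingers close. It gives the time, the measured TCP pose, the force and the opening at its end, in the units of the state.
- sensors.get_obs(): the state, without advancing time (a new reading comes with each control period).
- imaging.capture(name): name is "scene" or "top" or "wrist"; returns the picture (400x640x3 uint8, red, green, blue); there is no depth.
- imaging.get_calibration(name): a dict with "camera_matrix" (3x3 intrinsics, pixels), "origin" and "attitude" of the camera in the world. Camera axes: x right, y down, z forward; pixel columns grow to the right and rows downward; lengths in m; the calibration is good to about 2 mm. A picture is of the moment at which its call begins: read the wrist's pose just before it. get_calibration takes no time and is no camera call; for the wrist camera it gives the pose at the moment of the call.
- manip.finish_job(): hands the job in, once; it reports no verdict.
The state is a dict: "t": time; "qpos": joint angles; "joint_velocities": joint speeds; "joint_efforts": joint torques, N m; "tcp_pos": TCP position; "tcp_rot": TCP orientation; "force": force on the tool from outside, world axes, zero at the start; "ft_torque": the same for the moment, N m; "finger_gap": finger opening in m.
Only numpy, scipy, OpenCV 4.12 (cv2) and the standard library are available. Lean on these libraries where they do the work, as an engineer would, in place of code of your own. Each camera call takes 0.05 s, during which the arm holds its last target.

TASK

Put the pink and the green shampoo bar from the curing rack away in the open sample drawer, one after the other, each lying flat at the bottom of the pocket of its own colour; they stand on edge in the rack, so first lay the bar flat on the bench, let go and take it again by its sides, and finish with one bar before you start on the other. Then push the drawer fully home. Leave the cream bar standing in the rack and do not shift or knock over the two squeeze bottles and the jar behind the rack.

Things in the scene. Friction and masses are not known exactly. Their poses are not given: they have to be found in the camera images.
- bar_pink: Pink solid shampoo bar, 46 x 20 x 46 mm, 50 g, same colour on all faces. Origin: centre of its underside as it stands on edge in the rack (a 46 x 20 face); its y axis is the 20 mm thickness, x and z the 46 mm sides (z up at the start).
- bar_pink_center (a point): centre of the pink bar; axes as the bar's
- bar_green: Green solid shampoo bar, 46 x 20 x 46 mm, 50 g, same colour on all faces. Origin: centre of its underside as it stands on edge in the rack (a 46 x 20 face); its y axis is the 20 mm thickness, x and z the 46 mm sides (z up at the start).
- bar_green_center (a point): centre of the green bar; axes as the bar's
- bar_cream: Cream solid shampoo bar, 46 x 20 x 46 mm, 50 g, same colour on all faces. Origin: centre of its underside as it stands on edge in the rack (a 46 x 20 face); its y axis is the 20 mm thickness, x and z the 46 mm sides (z up at the start). It is still curing and stays in the rack.
- rack: White curing rack, fixed: a block 75 x 190 x 20 mm (x, y, z), origin at the centre of its underside. Three slots 70 mm apart along its y, each 51 mm (x) by 23 mm (y) and 14 mm deep, so a bar stands on edge 6 mm above the bench, its top at 52 mm and 32 mm clear of the rack. Which bar stands in which slot varies.
- drawer (a joint): Travel of the drawer in m: 0 fully home (front panel against the case), grows as it is pulled out towards the robot, up to 0.16. It starts open, slides stiffly (about 4 N) and stays where it is left.
- drawer_lip (a point): Middle of the outer edge of the aluminium lip on the drawer's blue front panel, 70 mm above the bench. The lip is 120 mm wide, 12 mm high and stands 18 mm out of the panel. Panel 250 mm wide, 12 mm thick, from 10 to 84 mm above the bench. Moves with the drawer; point x axis points the way the drawer closes, y along the panel.
- pocket_pink (a point): Centre of the mouth of the square pocket with pink floor and rim, in the open drawer, 40 mm above the bench in the flat top face of the grey insert. Pocket 54 x 54 mm, 8 mm deep (a bar lying flat in it stands 12 mm proud, its centre 2 mm above the mouth). 90 mm behind the lip edge, 60 mm behind the panel's inner face. Axes: x the closing direction, y along the panel, z up.
- pocket_green (a point): The same for the pocket with green floor and rim, 90 mm beside the pink one (to -y).
- case: White low sample case that holds the drawer, fixed, 240 x 250 x 90 mm (x, y, z), origin at the centre of its underside, front towards the robot (-x).
- bottle_a: White squeeze bottle, 52 mm wide, about 170 mm tall, bystander; origin at its foot.
- bottle_b: Yellowish squeeze bottle, 52 mm wide, about 160 mm tall, bystander; origin at its foot.
- jar: Clear jar with white cap, 68 mm wide, 65 mm tall, bystander; origin at its foot.
Not all that is in view belongs to the job. Of the things like the bar_cream, leave any that is purple; of the rest the smaller one is meant. Several things have the shape of the bar_green; the one meant has the colours described above.

How it is judged:
On the way, in this order (a step that is already met when the one before it is completed fails the run):
1. the first bar lies flat on the bench, let go (((height (world z) of bar_pink_center below 0.014 m and angle between the y axis of bar_pink and the z axis of pocket_pink, either way round below 0.08 rad and contact force between the fingers and bar_pink below 0.05 N) or (height (world z) of bar_green_center below 0.014 m and angle between the y axis of bar_green and the z axis of pocket_green, either way round below 0.08 rad and contact force between the fingers and bar_green below 0.05 N))), for 0.1 s.
2. the first of the two bars lies flat in the pocket of its colour, let go, the drawer still open (((horizontal distance between bar_pink_center and pocket_pink below 0.007 m and z of bar_pink_center in the frame of pocket_pink below 0.004 m and angle between the y axis of bar_pink and the z axis of pocket_pink, either way round below 0.08 rad and linear speed of bar_pink below 0.05 m/s and contact force between the fingers and bar_pink below 0.05 N) or (horizontal distance between bar_green_center and pocket_green below 0.007 m and z of bar_green_center in the frame of pocket_green below 0.004 m and angle between the y axis of bar_green and the z axis of pocket_green, either way round below 0.08 rad and linear speed of bar_green below 0.05 m/s and contact force between the fingers and bar_green below 0.05 N)) and value of joint drawer above 0.05 m), for 0.2 s.
3. the other bar lies flat on the bench, let go, while the first is in its pocket ((((horizontal distance between bar_pink_center and pocket_pink below 0.007 m and z of bar_pink_center in the frame of pocket_pink below 0.004 m and angle between the y axis of bar_pink and the z axis of pocket_pink, either way round below 0.08 rad and linear speed of bar_pink below 0.05 m/s and contact force between the fingers and bar_pink below 0.05 N) and (height (world z) of bar_green_center below 0.014 m and angle between the y axis of bar_green and the z axis of pocket_green, either way round below 0.08 rad and contact force between the fingers and bar_green below 0.05 N)) or ((horizontal distance between bar_green_center and pocket_green below 0.007 m and z of bar_green_center in the frame of pocket_green below 0.004 m and angle between the y axis of bar_green and the z axis of pocket_green, either way round below 0.08 rad and linear speed of bar_green below 0.05 m/s and contact force between the fingers and bar_green below 0.05 N) and (height (world z) of bar_pink_center below 0.014 m and angle between the y axis of bar_pink and the z axis of pocket_pink, either way round below 0.08 rad and contact force between the fingers and bar_pink below 0.05 N)))), for 0.1 s.
4. both bars lie flat in the pockets of their colours, let go, the drawer still open (horizontal distance between bar_pink_center and pocket_pink below 0.007 m and z of bar_pink_center in the frame of pocket_pink below 0.004 m and angle between the y axis of bar_pink and the z axis of pocket_pink, either way round below 0.08 rad and linear speed of each of bar_pink, bar_green below 0.05 m/s and contact force between the fingers and bar_pink below 0.05 N and horizontal distance between bar_green_center and pocket_green below 0.007 m and z of bar_green_center in the frame of pocket_green below 0.004 m and angle between the y axis of bar_green and the z axis of pocket_green, either way round below 0.08 rad and contact force between the fingers and bar_green below 0.05 N and value of joint drawer above 0.05 m), for 0.2 s.
At the end, for the whole second after the job is handed in: Pink and green bars released and at rest in their pockets: within 7 mm of the pocket centre, bar centre at most 4 mm above the mouth, flat within 0.08 rad. Drawer home within 4 mm. Cream bar within 20 mm and 0.3 rad of its start; bottles, jar within 40 mm and 0.3 rad (horizontal distance between bar_pink_center and pocket_pink below 0.007 m and z of bar_pink_center in the frame of pocket_pink below 0.004 m and angle between the y axis of bar_pink and the z axis of pocket_pink, either way round below 0.08 rad and linear speed of each of bar_pink, bar_green below 0.05 m/s and contact force between the fingers and bar_pink below 0.05 N and horizontal distance between bar_green_center and pocket_green below 0.007 m and z of bar_green_center in the frame of pocket_green below 0.004 m and angle between the y axis of bar_green and the z axis of pocket_green, either way round below 0.08 rad and contact force between the fingers and bar_green below 0.05 N and value of joint drawer below 0.004 m and distance of bar_cream from where it was at the start of the episode below 0.02 m and angle between each of bar_cream, bottle_a, bottle_b, jar's own z axis and vertical below 0.3 rad and distance of each of bottle_a, bottle_b, jar from where it was at the start of the episode below 0.04 m); the robot touches nothing.
It fails at once if the cream bar is taken out of or knocked about in its slot (distance of bar_cream from where it was at the start of the episode above 0.02 m or angle between bar_cream's own z axis and vertical above 0.4 rad).
It fails at once if a bottle or the jar is shifted by more than 40 mm or knocked over (distance of any of bottle_a, bottle_b, jar from where it was at the start of the episode above 0.04 m or angle between any of bottle_a, bottle_b, jar's own z axis and vertical above 0.4 rad).
It also fails if it takes over 72 s, if anything falls off the work surface, if the arm or the gripper's body presses on something with over 40 N, if the wrist force passes 120 N, or if a joint passes its speed limit or range.

## Working session

There is one attempt and no reset: what is moved stays moved. The work goes in short steps, Python scripts to look and compute and a tool call to move; the robot and the scene stay as the last step left them, time stands still between calls to the robot, and variables do not carry over. Pictures are saved under pics/ and viewed, and the job is handed in when it is done.

Besides the shell and the picture viewer there is one more tool, called after ">>>" in YAML: its name, and indented under it one key for each argument. play_rows: Moves the arm, as the interface text tells. Its arguments: {"type":"object","properties":{"steps":{"type":"array","items":{"type":"number"}},"squeeze":{"type":"number"}},"required":["steps"]}

```bash
mkdir -p pics; python3 - <<'E'
from station import sensors, imaging
import cv2
print(sensors.get_obs())
for n in ("scene","top","wrist"):
    c=imaging.get_calibration(n); print(n,c)
    cv2.imwrite(f"pics/{n}0.png",imaging.capture(n)[:,:,::-1])
E
```

```text
{'t': 0.0, 'qpos': array([-1.51031785e+00,  3.81186156e-01,  1.29826340e+00, -9.91579597e-06,
        1.46360641e+00, -2.15305249e-01]), 'joint_velocities': array([-0.00251002,  0.00069581, -0.00027378,  0.00196616,  0.0004324 ,
        0.00106454]), 'joint_efforts': array([-1.62596556e-03, -4.37937319e+01, -2.24562889e+01,  7.12626893e-02,
        3.51533806e-02, -1.22465403e-04]), 'tcp_pos': array([ 0.14974041, -0.52892548,  0.23814217]), 'tcp_rot': array([-1.77936537,  1.56933298,  1.63801208]), 'force': array([ 0.85329761,  1.24906281, -0.67582002]), 'ft_torque': array([-0.01038926,  0.0412567 , -0.03943124]), 'finger_gap': 0.08808145595592123}
scene {'camera_matrix': array([[385.07202392,   0.        , 321.812023  ],
       [  0.        , 385.07202392, 198.03607348],
       [  0.        ,   0.        ,   1.        ]]), 'origin': array([1.08151765, 0.0203112 , 0.7451297 ]), 'attitude': array([-2.49692911,  0.01078362,  1.42913381])}
top {'camera_matrix': array([[367.4683856 ,   0.        , 314.22368908],
       [  0.        , 367.4683856 , 201.04011245],
       [  0.        ,   0.        ,   1.        ]]), 'origin': array([0.50379373, 0.06777696, 1.04097255]), 'attitude': array([-3.02712858,  0.01511633, -1.59438769])}
wrist {'camera_matrix': array([[351.46170874,   0.        , 320.02459944],
       [  0.        , 351.46170874, 198.84399348],
       [  0.        ,   0.        ,   1.        ]]), 'origin': array([ 0.21739656, -0.50989267,  0.38463658]), 'attitude': array([ 2.86678904e+00,  1.10228257e-03, -1.29427057e+00])}
```

View pics/scene0.png

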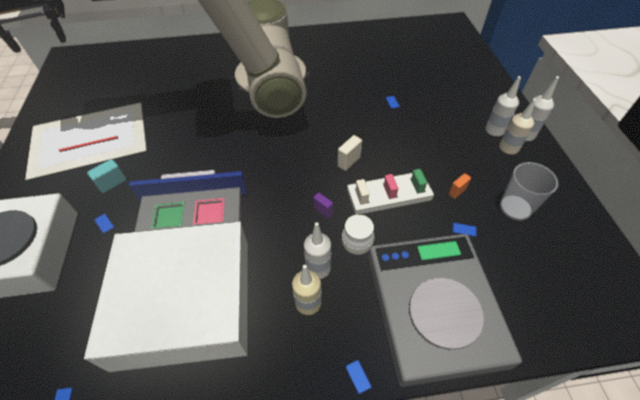

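View pics/top0.png

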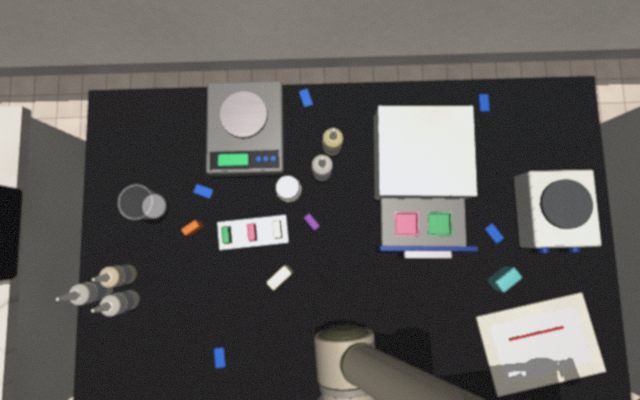

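View pics/wrist0.png

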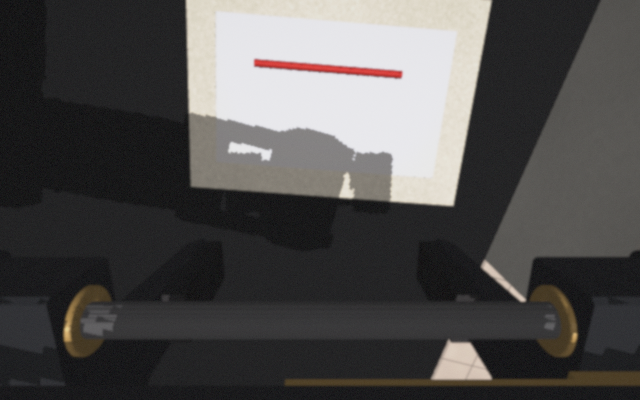

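```bash
cat > h.py <<'E'
from station import sensors, imaging
import numpy as np, cv2
from scipy.spatial.transform import Rotation as R
def cal(n):
    c=imaging.get_calibration(n); return c
def unp(c,uv,z):
    r=R.from_euler('xyz',c['attitude']).as_matrix()
    d=r@np.linalg.inv(c['camera_matrix'])@np.array([uv[0],uv[1],1.])
    o=c['origin']; return o+d*(z-o[2])/d[2]
def proj(c,p):
    r=R.from_euler('xyz',c['attitude']).as_matrix()
    q=c['camera_matrix']@(r.T@(np.array(p)-c['origin'])); return q[:2]/q[2]
def crop(img,u0,v0,u1,v1,k,name):
    cv2.imwrite(name,cv2.resize(img[v0:v1,u0:u1,::-1],None,fx=k,fy=k,interpolation=cv2.INTER_CUBIC))
def tcp():
    s=sensors.get_obs(); return s['tcp_pos'],R.from_euler('xyz',s['tcp_rot']).as_matrix(),s
E
python3 - <<'E'
from h import *
i=cv2.imread('pics/top0.png')[:,:,::-1]
crop(i,180,170,330,300,5,'pics/t_rack.png')
crop(i,370,180,490,270,6,'pics/t_drw.png')
c=cal('top')
for n,uv,z in [('green',(225.5,234),.05),('pink',(251.5,232),.05),('cream',(277,229),.05),('pp',(406,223.5),.04),('pg',(439,223.5),.04),('jar',(288,188),.065)]:
    print(n,unp(c,uv,z).round(4))
p,r,s=tcp();print(r.round(3))
E
```

```text
green [0.5347 0.3214 0.05  ]
pink [0.5384 0.2511 0.05  ]
cream [0.5448 0.1822 0.05  ]
pp [ 0.5516 -0.1673  0.04  ]
pg [ 0.5494 -0.2563  0.04  ]
jar [0.6534 0.1495 0.065 ]
[[-0.     0.272 -0.962]
 [ 0.001 -0.962 -0.272]
 [-1.    -0.001 -0.   ]]
```

View pics/t_rack.png

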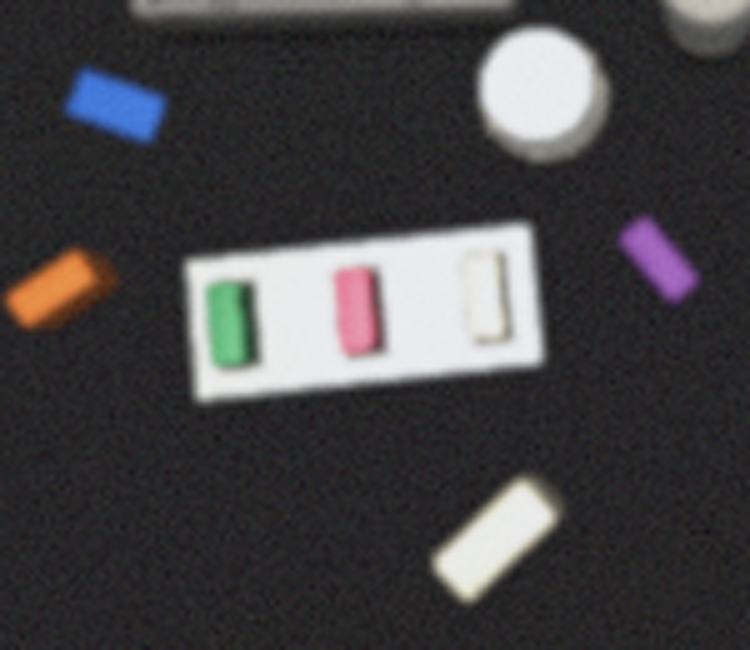

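View pics/t_drw.png

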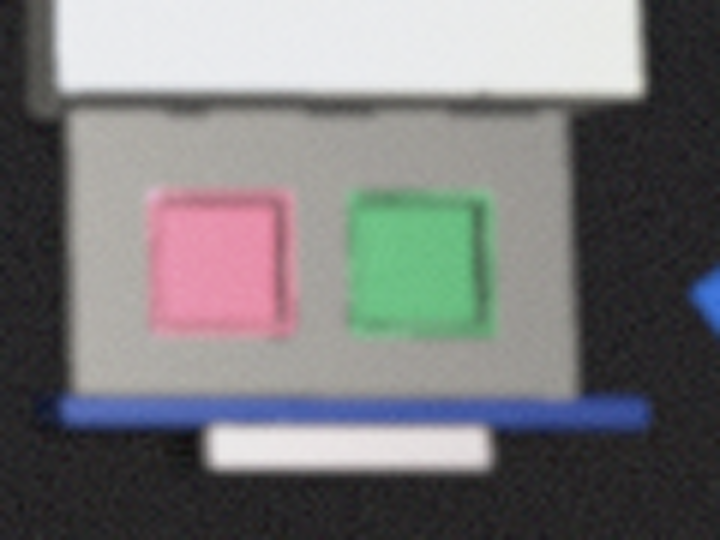

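The bars in the rack are green (226,234), pink (251,232) and cream (277,229). The lookalikes are the purple block (312,221), the orange block (191,228), the teal block (508,279) and a larger cream block (279,278). The small cream bar in the rack is the one that stays. The rack's green and pink bars match the description. The pockets are at pink (407,224) and green (440,224).

```bash
python3 - <<'E'
from h import *
c=cal('top')
f=lambda x,y:(180+(x+.5)/5-.5,170+(y+.5)/5-.5)
g=lambda x,y:(370+(x+.5)/6-.5,180+(y+.5)/6-.5)
P=[unp(c,f(*q),.02) for q in [(186,260),(531,224),(545,362),(198,402)]]
print(np.round(P,4)); print('ctr',np.mean(P,0).round(4), 'yaws',[np.degrees(np.arctan2(*(b-a)[[1,0]])).round(1) for a,b in [(P[1],P[0]),(P[2],P[3]),(P[3],P[0]),(P[2],P[1])]])
for n,q in [('g',(230,322)),('p',(357,310)),('c',(486,295))]: print(n,unp(c,f(*q),.052).round(4))
for n,q,z in [('pp',(222,262),.04),('pg',(423,263),.04),('lip',(349,471),.07),('panelL',(60,428),.084),('panelR',(650,428),.084),('caseL',(57,93),.09),('caseR',(645,93),.09)]: print(n,unp(c,g(*q),z).round(4))
print('purple',unp(c,(312,221),.03),'bigcream',unp(c,(279,278),.05))
s=imaging.capture('scene')
crop(s,300,120,500,270,4,'pics/s_rack.png')
E
```

```text
[[0.5707 0.3536 0.02  ]
 [0.586  0.1606 0.02  ]
 [0.5094 0.1539 0.02  ]
 [0.4919 0.3464 0.02  ]]
ctr [0.5395 0.2536 0.02  ] yaws [np.float64(94.6), np.float64(95.2), np.float64(5.2), np.float64(4.9)]
g [0.5346 0.3206 0.052 ]
p [0.5394 0.2521 0.052 ]
c [0.5458 0.1825 0.052 ]
pp [ 0.5522 -0.1689  0.04  ]
pg [ 0.5496 -0.2593  0.04  ]
lip [ 0.4589 -0.2119  0.07  ]
panelL [ 0.4807 -0.0855  0.084 ]
panelR [ 0.4748 -0.337   0.084 ]
caseL [ 0.6248 -0.0896  0.09  ]
caseR [ 0.6183 -0.3429  0.09  ]
purple [0.56522853 0.08773849 0.03      ] bigcream [0.41482558 0.1784093  0.05      ]
```

View pics/s_rack.png

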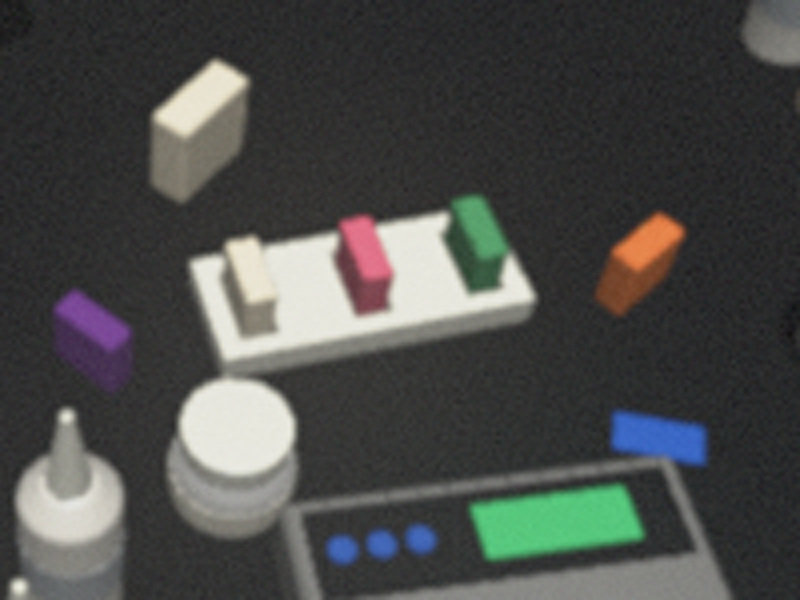

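>>> play_rows:
  steps: [8.8,3.75,4.1,0,0,0,6,8.8,3.75,4.1,0,0,0,6,8.8,3.75,4.1,0,0,0,6,8.8,3.75,4.1,0,0,0,6,8.8,3.75,4.1,0,0,0,6,8.8,3.75,4.1,0,0,0,6,8.8,3.75,4.1,0,0,0,6,8.8,3.75,4.1,0,0,0,6,8.8,1,5,0,0,0,6,8.8,1,5,0,0,0,6,8.8,1,5,0,0,0,6,8.8,1,5,0,0,0,6]
  squeeze: 15

```text
t: 1.7
tcp_pos: [0.4898, 0.0005, 0.2387]
tcp_rot: [-1.777, 1.571, 2.9]
force: [1.1, -0.5, 0.1]
finger_gap: 0.088
```

>>> play_rows:
  steps: [8.8,1,5,0,0,0,5,8.8,1,5,0,0,0,2,8.8,1,5,0,0,0,0,8.8,1,5,0,0,0,0,8.8,0.5,4.5,-3,0,0,0,8.8,0,0,0,0,0,0]

```text
t: 2.45
tcp_pos: [0.5336, 0.246, 0.2062]
tcp_rot: [-1.479, 1.566, -2.962]
force: [0.3, -1.0, -0.1]
finger_gap: 0.0878
```

```bash
cat >> h.py <<'E'
def rep():
    p,r,s=tcp(); print('tcp',p.round(4),'jaw yaw',np.degrees(np.arctan2(r[1,1],r[0,1])).round(2),'xaxis',r[:,0].round(3),'gap',round(s['finger_gap'],4),'F',s['force'].round(1),'t',round(s['t'],2),'q',s['qpos'].round(2))
E
python3 - <<'E'
from h import *
rep(); c=cal('wrist'); i=imaging.capture('wrist'); cv2.imwrite('pics/w1.png',i[:,:,::-1])
for p in [(.5394,.2521,.052),(.5346,.3206,.052)]: print(proj(c,p).round(1))
E
```

```text
tcp [0.5336 0.246  0.2062] jaw yaw 5.01 xaxis [-0.005 -0.001 -1.   ] gap 0.0878 F [ 0.3 -1.  -0.1] t 2.45 q [0.23 0.47 1.24 0.   1.43 0.14]
[327.4 176.2]
[329.4  94.2]
```

View pics/w1.png

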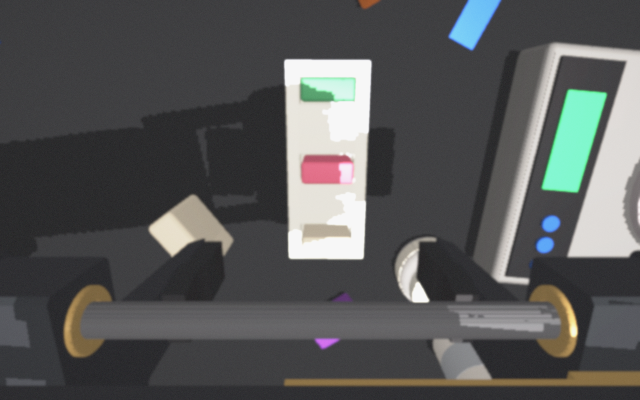

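```bash
python3 - <<'E'
from h import *
i=cv2.imread('pics/w1.png')[:,:,::-1]
crop(i,270,50,390,200,5,'pics/w1c.png')
print(cal('wrist')['origin'])
E
```

```text
[0.52901175 0.31450249 0.35403295]
```

View pics/w1c.png

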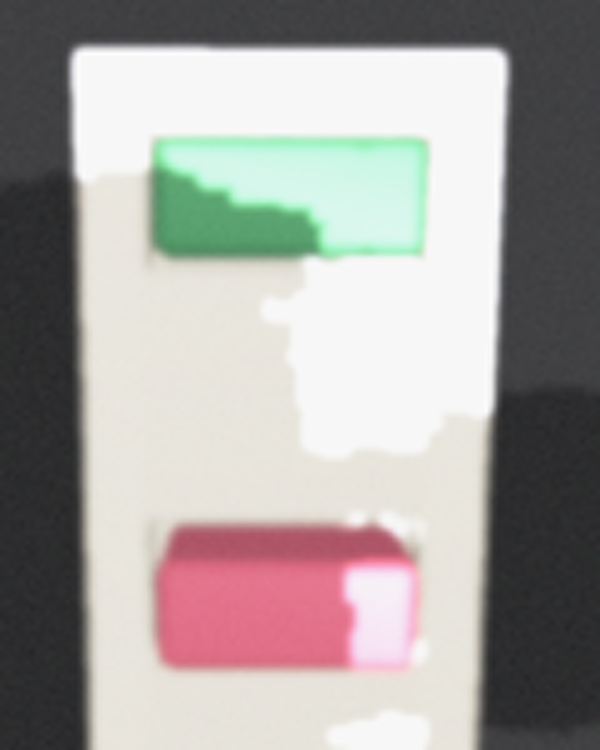

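```bash
python3 - <<'E'
from h import *
c=cal('wrist')
for uv in [(327.7,172.7),(328.2,89.4)]: print(unp(c,uv,.052).round(4))
E
```

```text
[0.5404 0.2535 0.052 ]
[0.5344 0.3228 0.052 ]
```

>>> play_rows:
  steps: [8,0.64,0.7,-3,0,0,0,7,0,0,-4,0,0,0,7,0,0,-4,0,0,0,7,0,0,-4,0,0,0,7,0,0,-2,0,0,0,7,0,0,-1.2,0,0,0,7,0,0,0,0,0,0,4,0,0,0,0,0,0,4,0,0,0,0,0,0,4,0,0,0,0,0,0,4,0,0,0,0,0,0]

```text
t: 3.88
tcp_pos: [0.541, 0.2509, 0.0274]
tcp_rot: [1.729, 1.571, 0.243]
force: [-3.0, -1.6, 6.4]
finger_gap: 0.0456
```

>>> play_rows:
  steps: [4,0,0,1.5,0,0,0,4,0,0,3,0,0,0,4,0,0,4,0,0,0,4,0,0,4,0,0,-5,4,-1,-3.5,0,0,0,-10,4,-1,-3.5,0,0,0,-10,4,-1,-3.5,0,0,0,-10,4,-1,-3.5,0,0,0,-10,4,-1,-3.5,0,0,0,-10,4,-1,-3.5,0,0,0,-10,4,-1,-3.5,0,0,0,-10,4,-1,-0.5,0,0,0,-10]

```text
t: 5.38
tcp_pos: [0.4611, -0.001, 0.1526]
tcp_rot: [2.577, 1.569, -0.401]
force: [-0.5, 0.3, -0.4]
finger_gap: 0.0457
```

>>> play_rows:
  steps: [4,-1,0,0,0,0,-10,4,0,0,0,0,0,-10,4,0,0,0,0,0,0]

```text
t: 5.75
tcp_pos: [0.4514, 0.0007, 0.1525]
tcp_rot: [3.074, 1.569, -0.244]
force: [-0.0, -0.9, -0.1]
finger_gap: 0.0458
```

```bash
python3 - <<'E'
from h import *
rep()
cv2.imwrite('pics/s2.png',imaging.capture('scene')[:,:,::-1])
E
```

```text
tcp [0.4514 0.0007 0.1525] jaw yaw -100.11 xaxis [ 0.001 -0.    -1.   ] gap 0.0458 F [-0.  -0.9 -0.1] t 5.75 q [-0.26  0.3   1.7   0.    1.14  1.49]
```

View pics/s2.png

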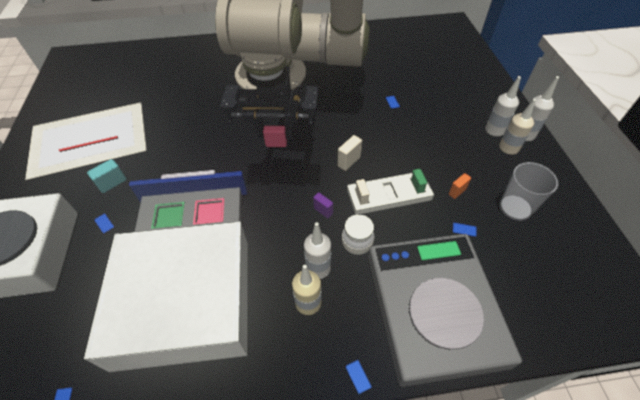

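Pink is held at (275,136) above the bench, and its slot in the rack is empty. I over-turned by 10°, so I'll correct that and tilt.

>>> play_rows:
  steps: [4,0,0,0,0,0,10,4,0,0,-1,0,-9,0,4,0,0,-1,0,-9,0,4,0,0,-1,0,-9,0,4,0,0,-1,0,-9,0,4,0,0,-1,0,-9,0,4,0,0,-1,0,-9,0,4,0,0,0,0,0,0]

```text
t: 6.8
tcp_pos: [0.4565, 0.0258, 0.1119]
tcp_rot: [-3.007, 0.936, 0.18]
force: [0.1, -0.5, -1.2]
finger_gap: 0.0456
```

```bash
python3 - <<'E'
from h import *
rep()
E
```

```text
tcp [0.4565 0.0258 0.1119] jaw yaw -85.96 xaxis [ 0.583  0.106 -0.805] gap 0.0456 F [ 0.1 -0.5 -1.2] t 6.8 q [-0.39  0.27  2.18  1.17  0.35  0.08]
```

```bash
cat >> h.py <<'E'
def want(th,yaw):
    # tool tilted outward by th deg, camera direction yaw deg (0 = +x); jaw = yaw-90
    a=np.radians(th)
    x=np.array([np.sin(a),0,-np.cos(a)]); y=np.array([0,-1.,0]); z=np.cross(x,y)
    return R.from_euler('z',yaw,degrees=True).as_matrix()@np.stack([x,y,z],1)
def delta(th,yaw):
    p,r,s=tcp(); v=R.from_matrix(want(th,yaw)@r.T).as_rotvec(degrees=True); print('rot',v.round(2),'norm',np.linalg.norm(v).round(1))
E
python3 - <<'E'
from h import *
for t in (40,45,50): delta(t,0)
E
```

```text
rot [-4.44 -4.04 -4.19] norm 7.3
rot [-4.25 -9.04 -4.39] norm 10.9
rot [ -4.06 -14.03  -4.58] norm 15.3
```

>>> play_rows:
  steps: [4,1.5,0,0,-1.5,-3,-1.5,4,1.5,0,0,-1.5,-3,-1.5,4,1.5,0,0,-1.2,-3,-1.4,4,0,0,-1.5,0,0,0,4,0,0,-1.5,0,0,0,4,0,0,0,0,0,0]

```text
t: 7.55
tcp_pos: [0.4953, 0.0273, 0.0827]
tcp_rot: [-3.115, 0.808, 0.036]
force: [-0.4, -0.1, -0.3]
finger_gap: 0.0457
```

```bash
python3 - <<'E'
from h import *
rep(); delta(45,0)
E
```

```text
tcp [0.4953 0.0273 0.0827] jaw yaw -89.05 xaxis [ 0.691  0.025 -0.723] gap 0.0457 F [-0.4 -0.1 -0.3] t 7.55 q [-0.31  0.42  2.21  2.32  0.32 -1.  ]
rot [-1.04 -1.31 -0.96] norm 1.9
```

>>> play_rows:
  steps: [4,0,0,-1.2,-0.5,-0.6,-0.5,4,0,0,-1.2,-0.5,-0.6,-0.5,4,0,0,-1.2,0,0,0,4,0,0,-1,0,0,0,4,0,0,-0.6,0,0,0,4,0,0,0,0,0,0]

```text
t: 8.3
tcp_pos: [0.4953, 0.0272, 0.0312]
tcp_rot: [-3.14, 0.786, -0.001]
force: [-0.4, 0.5, -0.3]
finger_gap: 0.0457
```

```bash
python3 - <<'E'
from h import *
rep(); delta(45,0)
E
```

```text
tcp [0.4953 0.0272 0.0312] jaw yaw -90.09 xaxis [ 0.707 -0.    -0.707] gap 0.0457 F [-0.4  0.5 -0.3] t 8.3 q [-0.29  0.6   2.27  2.73  0.53 -1.42]
rot [-0.05 -0.02  0.09] norm 0.1
```

>>> play_rows:
  steps: [4,0,0,-0.3,0,-4,0,4,0,0,-0.3,0,-4,0,4,0,0,-0.2,0,0,0,4,0,0,0,0,0,0]

```text
t: 8.8
tcp_pos: [0.4953, 0.027, 0.0232]
tcp_rot: [-3.14, 0.647, -0.001]
force: [-0.8, -0.5, 0.5]
finger_gap: 0.0458
```

```bash
python3 - <<'E'
from h import *
rep(); cv2.imwrite('pics/w3.png',imaging.capture('wrist')[:,:,::-1]); crop(imaging.capture('scene'),180,60,420,210,3,'pics/s3.png')
E
```

```text
tcp [0.4953 0.027  0.0232] jaw yaw -90.11 xaxis [ 0.798 -0.001 -0.603] gap 0.0458 F [-0.8 -0.5  0.5] t 8.8 q [-0.31  0.73  2.36  2.82  0.88 -1.55]
```

View pics/s3.png

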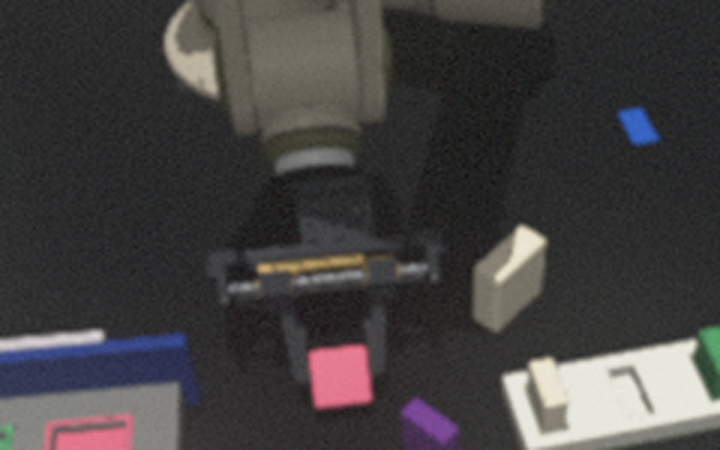

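View pics/w3.png

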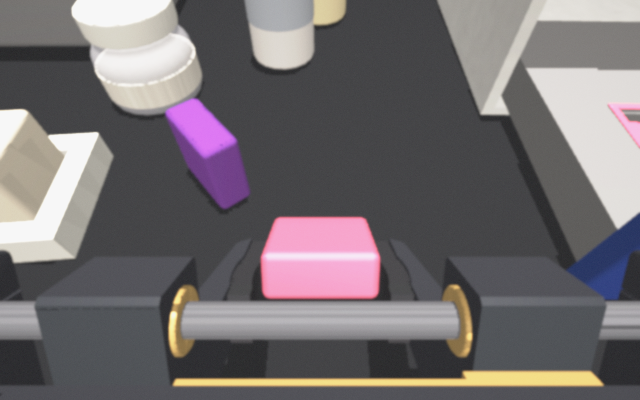

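>>> play_rows:
  steps: [4,0,0,-0.15,0,0,0,4,0,0,-0.1,0,0,0,4,0,0,0,0,0,0]

```text
t: 9.28
tcp_pos: [0.495, 0.0269, 0.0205]
tcp_rot: [-3.141, 0.647, -0.002]
force: [-0.3, 0.2, -0.6]
finger_gap: 0.0458
```

>>> play_rows:
  steps: [4,0,0,-0.1,0,0,0,4,0,0,-0.1,0,0,0,4,0,0,0,0,0,0]

```text
t: 9.65
tcp_pos: [0.4949, 0.0269, 0.0184]
tcp_rot: [-3.141, 0.647, -0.002]
force: [0.2, -0.2, -0.6]
finger_gap: 0.0458
```

>>> play_rows:
  steps: [4,0,0,-0.1,0,0,0,4,0,0,-0.1,0,0,0,4,0,0,0,0,0,0]

```text
t: 10.02
tcp_pos: [0.495, 0.0269, 0.0172]
tcp_rot: [-3.141, 0.645, -0.003]
force: [-3.6, -1.0, 7.5]
finger_gap: 0.046
```

```bash
python3 - <<'E'
from h import *
rep(); cv2.imwrite('pics/w4.png',imaging.capture('wrist')[:,:,::-1]); crop(imaging.capture('scene'),240,150,360,225,6,'pics/s4.png')
E
```

```text
tcp [0.495  0.0269 0.0172] jaw yaw -90.16 xaxis [ 0.799 -0.002 -0.601] gap 0.046 F [-3.6 -1.   7.5] t 10.03 q [-0.32  0.76  2.37  2.83  0.91 -1.56]
```

View pics/s4.png

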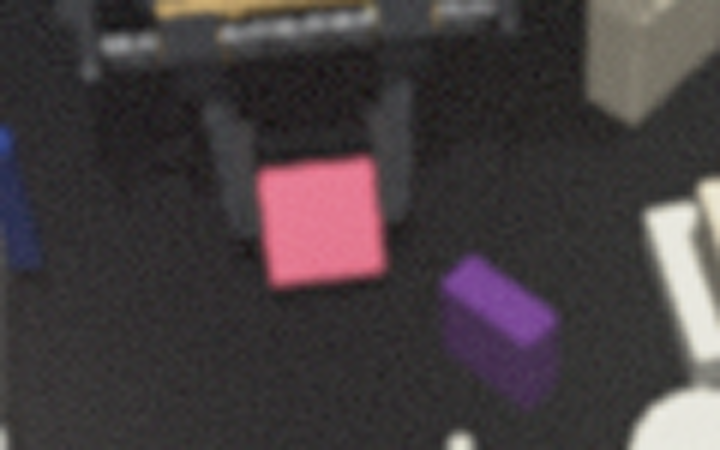

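View pics/w4.png

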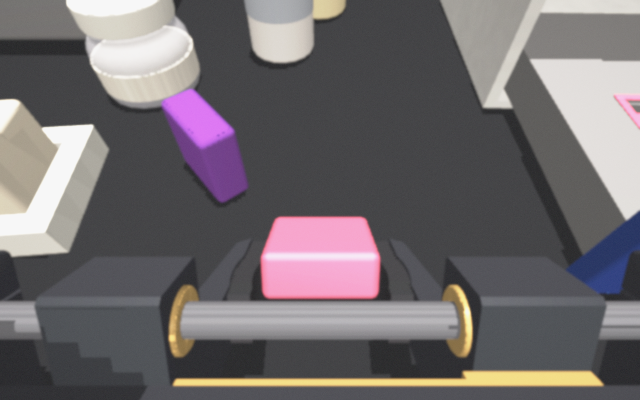

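Contact is 7.5 N, so I'm letting go.

>>> play_rows:
  steps: [6.2,0,0,0.1,0,0,0,6.2,0,0,0,0,0,0,6.2,0,0,0,0,0,0,6.2,0,0,0,0,0,0]

```text
t: 10.62
tcp_pos: [0.495, 0.0269, 0.0175]
tcp_rot: [-3.141, 0.647, -0.002]
force: [-0.0, -0.5, 0.1]
finger_gap: 0.0622
```

```bash
python3 - <<'E'
from h import *
rep(); cv2.imwrite('pics/w5.png',imaging.capture('wrist')[:,:,::-1]); crop(imaging.capture('scene'),240,150,360,225,6,'pics/s5.png')
E
```

```text
tcp [0.495  0.0269 0.0175] jaw yaw -90.15 xaxis [ 0.798 -0.002 -0.602] gap 0.0622 F [-0.  -0.5  0.1] t 10.62 q [-0.32  0.76  2.37  2.82  0.91 -1.56]
```

View pics/s5.png

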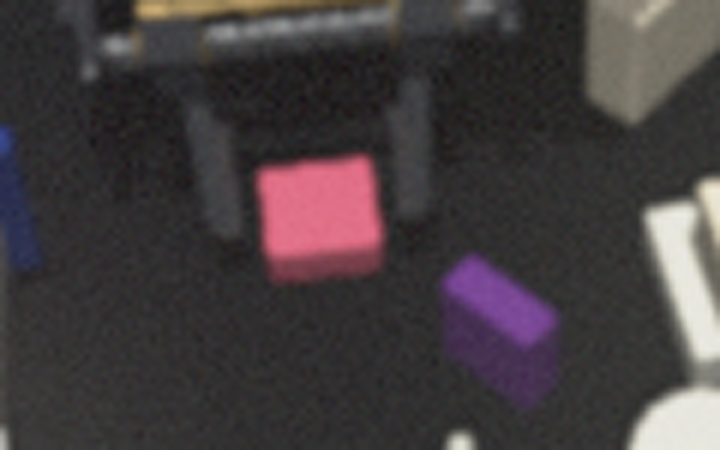

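View pics/w5.png

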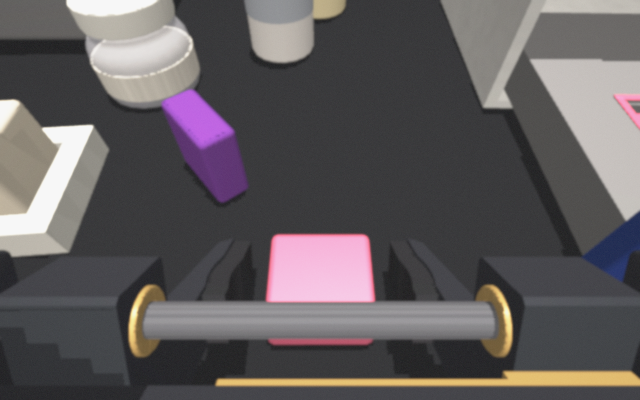

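Pink has fallen flat between the fingers in both views. Next I back off and straighten the tool.

>>> play_rows:
  steps: [6.2,0,0,2,0,0,0,6.2,0,0,3,0,0,0,6.2,0,0,3,0,6,0,6.2,0,0,1.5,0,6,0,6.2,-0.5,0,1,0,6,0,6.2,-0.5,0,1,0,6,0,6.2,-0.5,0,1,0,6,0,6.2,-0.5,0,0,0,6,0,6.2,0,0,0,0,6,0,6.2,0,0,0,0,6,0,6.2,0,0,0,0,5,0,6.2,0,0,0,0,0,0]

```text
t: 12.22
tcp_pos: [0.491, 0.0638, 0.1049]
tcp_rot: [-2.81, 1.126, 0.357]
force: [-0.3, -0.2, 0.4]
finger_gap: 0.0619
```

```bash
python3 - <<'E'
from h import *
rep(); delta(0,0); i=imaging.capture('scene'); crop(i,240,150,360,225,6,'pics/s6.png')
cv2.imwrite('pics/w6.png',imaging.capture('wrist')[:,:,::-1])
print(unp(cal('scene'),(293.3,184.5),.02))
E
```

```text
tcp [0.491  0.0638 0.1049] jaw yaw -86.83 xaxis [ 0.403  0.15  -0.903] gap 0.0619 F [-0.3 -0.2  0.4] t 12.22 q [-0.24  0.33  1.95  0.49  0.54  0.92]
rot [-8.6  24.   -1.41] norm 25.5
[0.4897569  0.02703421 0.02      ]
```

View pics/w6.png

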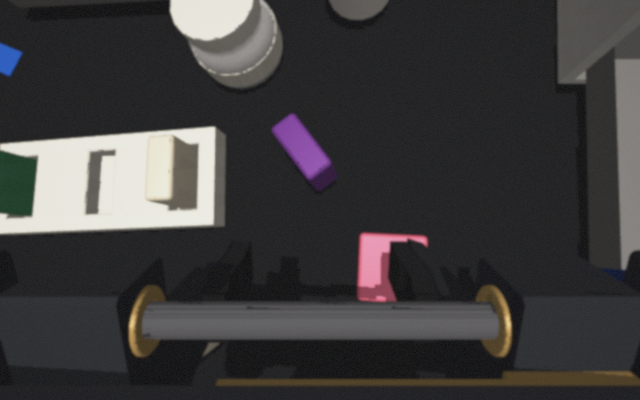

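View pics/s6.png

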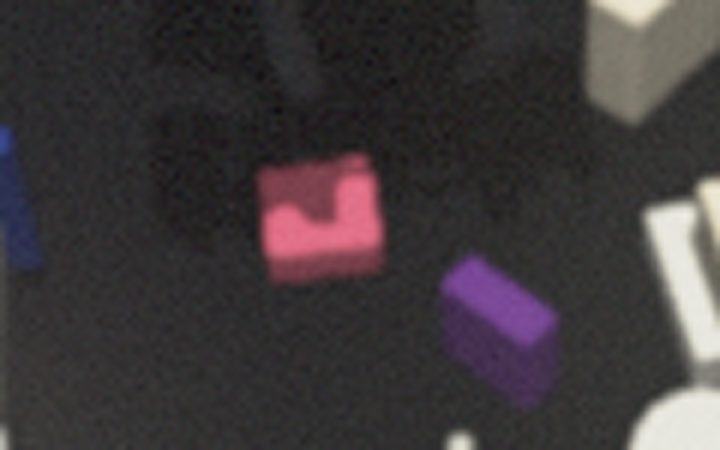

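>>> play_rows:
  steps: [6.4,0,-1,0,-2.9,8,-0.5,6.4,0,-1.3,0,-2.9,8,-0.5,6.4,0,-1.4,0,-2.9,8,-0.5,6.4,0,0,0,0,0,0]

```text
t: 12.82
tcp_pos: [0.491, 0.0273, 0.1038]
tcp_rot: [-1.462, 1.57, 1.679]
force: [0.2, -0.0, 0.0]
finger_gap: 0.064
```

```bash
python3 - <<'E'
from h import *
rep(); delta(0,0)
cv2.imwrite('pics/w7.png',imaging.capture('wrist')[:,:,::-1])
print(proj(cal('wrist'),(.49,.027,.02)))
E
```

```text
tcp [0.491  0.0273 0.1038] jaw yaw -90.03 xaxis [-0.     0.001 -1.   ] gap 0.064 F [ 0.2 -0.   0. ] t 12.82 q [-0.19  0.43  1.66  0.    1.05  1.38]
rot [-0.04 -0.    0.03] norm 0.1
[321.24945718 206.47017606]
```

View pics/w7.png

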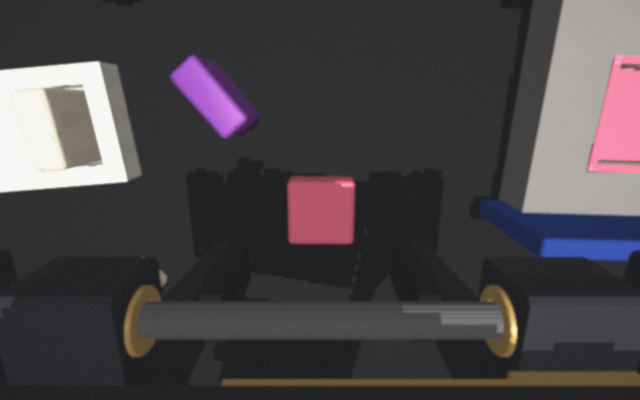

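```bash
python3 - <<'E'
from h import *
c=cal('wrist')
for uv in [(288,184),(354,184),(354,243),(288,243),(321.5,213)]: print(unp(c,uv,.02).round(4))
cv2.imwrite('pics/w7c.png',cv2.resize(cv2.imread('pics/w7.png')[160:260,270:370],None,fx=5,fy=5,interpolation=2))
E
```

```text
[0.5058 0.0494 0.02  ]
[0.5058 0.005  0.02  ]
[0.4631 0.0039 0.02  ]
[0.4631 0.0504 0.02  ]
[0.4853 0.0268 0.02  ]
```

View pics/w7c.png

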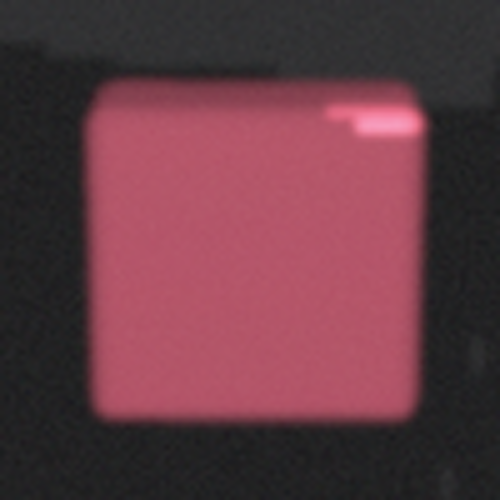

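Wrist view: the pink top face is at (321,213), which gives (0.4855, 0.027). I'll go down and grip the top half.

>>> play_rows:
  steps: [6.4,-0.55,0,-3,0,0,0,6.4,0,0,-3,0,0,0,6.4,0,0,-2,0,0,0,6.4,0,0,-1.3,0,0,0,6.4,0,0,0,0,0,0]

```text
t: 13.5
tcp_pos: [0.4841, 0.027, 0.0112]
tcp_rot: [0.406, 1.569, -2.738]
force: [-0.2, 0.5, 0.2]
finger_gap: 0.0642
```

>>> play_rows:
  steps: [6.4,0.1,0,-0.1,0,0,0,4,0,0,0,0,0,0,4,0,0,0,0,0,0,4,0,0,0,0,0,0,4,0,0,0,0,0,0,4,0,0,4,0,0,0,4,0,0,4,0,0,0,4,0,0,4,0,0,0,4,0,0,0,0,0,0]

```text
t: 14.62
tcp_pos: [0.4869, 0.0266, 0.1327]
tcp_rot: [2.447, 1.566, -0.697]
force: [-0.4, 0.5, -0.9]
finger_gap: 0.0457
```

```bash
python3 - <<'E'
from h import *
rep(); cv2.imwrite('pics/w8.png',imaging.capture('wrist')[:,:,::-1])
E
```

```text
tcp [0.4869 0.0266 0.1327] jaw yaw -90.13 xaxis [ 0.004 -0.003 -1.   ] gap 0.0457 F [-0.4  0.5 -0.9] t 14.62 q [-0.19  0.38  1.64 -0.    1.12  1.39]
```

View pics/w8.png

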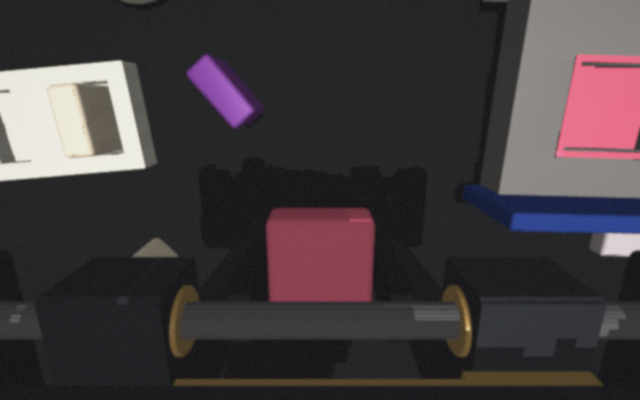

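>>> play_rows:
  steps: [4,1.3,-3.9,0,0,0,-1,4,1.3,-3.9,0,0,0,-0.4,4,1.3,-3.9,0,0,0,0,4,1.3,-3.9,0,0,0,0,4,1.3,-4,0,0,0,0,4,0,0,0,0,0,0]

```text
t: 15.42
tcp_pos: [0.5507, -0.1714, 0.1283]
tcp_rot: [0.259, 1.567, -2.913]
force: [-1.1, -0.2, 0.1]
finger_gap: 0.0455
```

```bash
python3 - <<'E'
from h import *
rep(); delta(0,-1.5); c=cal('wrist'); i=imaging.capture('wrist'); cv2.imwrite('pics/w9.png',i[:,:,::-1]); crop(i,260,150,480,310,3.5,'pics/w9c.png')
print(proj(c,(.552,-.169,.04)),proj(c,(.55,-.259,.04)))
t=imaging.capture('top'); crop(t,370,180,490,270,6,'pics/t9.png')
E
```

```text
tcp [ 0.5507 -0.1714  0.1283] jaw yaw -91.71 xaxis [-0.004 -0.001 -1.   ] gap 0.0455 F [-1.1 -0.2  0.1] t 15.43 q [-0.51  0.53  1.39 -0.    1.23  1.1 ]
rot [ 0.05 -0.23  0.21] norm 0.3
[316.64435043 202.23387535] [446.08667836 201.34379992]
```

View pics/w9.png

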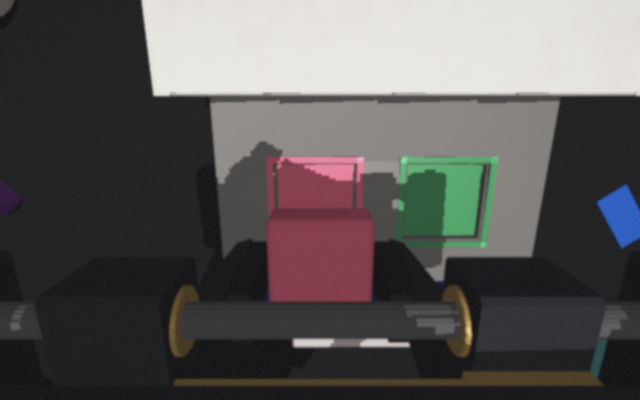

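View pics/w9c.png

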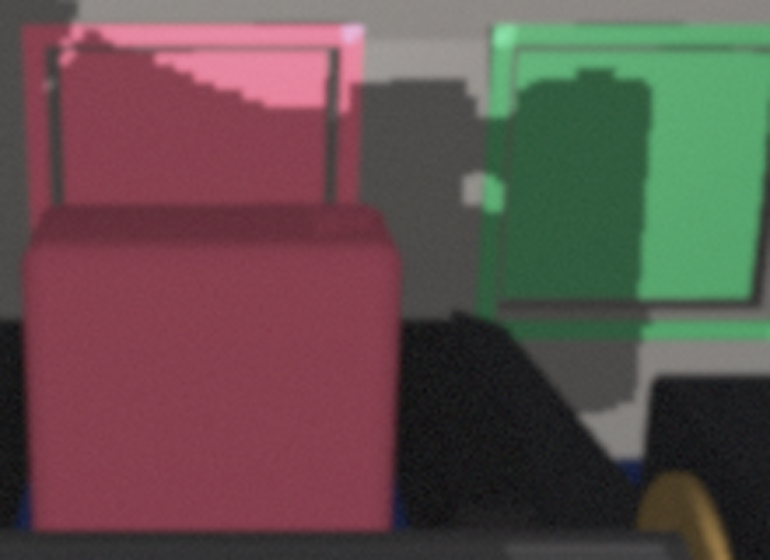

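```bash
python3 - <<'E'
from h import *
c=cal('wrist')
z=.1283+.0098
for u,v in [(28,243),(400,243)]: print(unp(c,(260+u/3.5,150+v/3.5),z).round(4))
print('pp',unp(c,(315.5,201.5),.04).round(4))
E
```

```text
[ 0.5735 -0.1478  0.1381]
[ 0.5723 -0.1916  0.1381]
pp [ 0.5517 -0.1656  0.04  ]
```

>>> play_rows:
  steps: [4,0.17,0.3,-2,0,0,0,4,0,0,-3,0,0,0,4,0,0,-2,0,0,0,4,0,0,-0.6,0,0,0,4,0,0,0,0,0,0]

```text
t: 16.15
tcp_pos: [0.5525, -0.1656, 0.0546]
tcp_rot: [0.724, 1.568, -2.444]
force: [-0.3, -0.4, -1.1]
finger_gap: 0.0462
```

```bash
python3 - <<'E'
from h import *
rep(); i=imaging.capture('wrist'); cv2.imwrite('pics/w10.png',i[:,:,::-1])
crop(imaging.capture('scene'),120,160,260,250,5,'pics/s10.png')
E
```

```text
tcp [ 0.5525 -0.1656  0.0546] jaw yaw -91.49 xaxis [-0.002 -0.002 -1.   ] gap 0.0462 F [-0.3 -0.4 -1.1] t 16.15 q [-0.5   0.62  1.47 -0.    1.05  1.1 ]
```

View pics/w10.png

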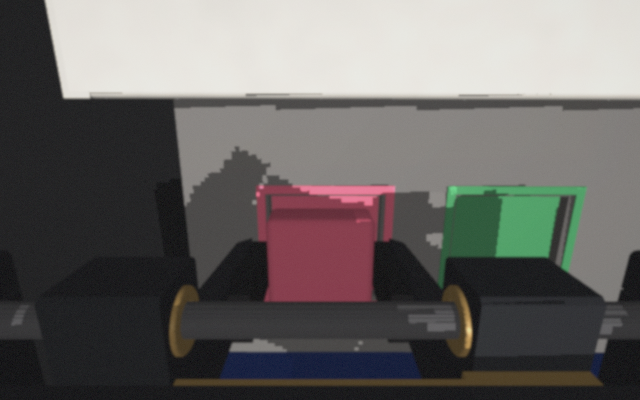

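View pics/s10.png

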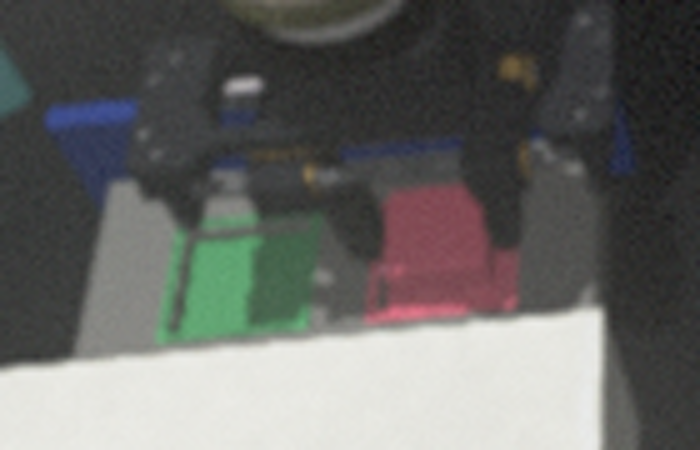

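>>> play_rows:
  steps: [4,0,-0.27,0,0,0,0,4,0,0,-0.4,0,0,0,4,0,0,-0.4,0,0,0,4,0,0,-0.3,0,0,0,4,0,0,0,0,0,0]

```text
t: 16.88
tcp_pos: [0.5525, -0.1689, 0.0433]
tcp_rot: [0.755, 1.568, -2.414]
force: [-0.0, 0.1, -1.1]
finger_gap: 0.0461
```

```bash
python3 - <<'E'
from h import *
rep(); i=imaging.capture('wrist'); cv2.imwrite('pics/w11.png',i[:,:,::-1])
E
```

```text
tcp [ 0.5525 -0.1689  0.0433] jaw yaw -91.54 xaxis [-0.002 -0.002 -1.   ] gap 0.0461 F [-0.   0.1 -1.1] t 16.88 q [-0.5   0.63  1.48 -0.    1.03  1.1 ]
```

View pics/w11.png

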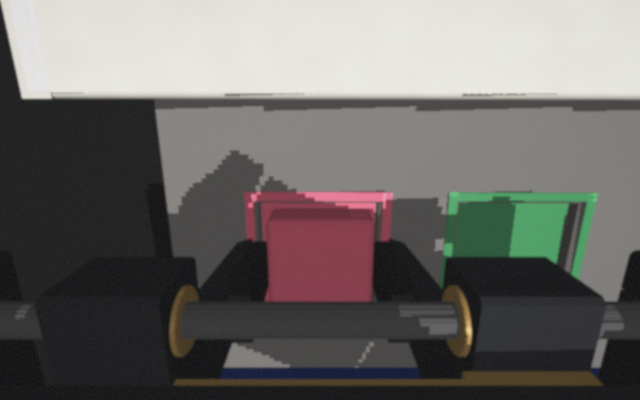

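The bar is centred in the pocket: pocket rim 246–392, bar 267–374. I'm releasing it.

>>> play_rows:
  steps: [4,0,0,-0.1,0,0,0,5.8,0,0,0,0,0,0,5.8,0,0,0,0,0,0,5.8,0,0,2,0,0,0,5.8,0,0,4,0,0,0,5.8,0,0,4,0,0,0,5.8,0,0,3,0,0,0,5.8,0,0,0,0,0,0]

```text
t: 17.92
tcp_pos: [0.5533, -0.1693, 0.1744]
tcp_rot: [2.098, 1.566, -1.071]
force: [0.4, -0.0, -0.5]
finger_gap: 0.0581
```

```bash
python3 - <<'E'
from h import *
rep(); c=cal('wrist'); i=imaging.capture('wrist'); cv2.imwrite('pics/w12.png',i[:,:,::-1]); crop(i,240,120,460,280,3.5,'pics/w12c.png')
E
```

```text
tcp [ 0.5533 -0.1693  0.1744] jaw yaw -91.53 xaxis [ 0.002 -0.004 -1.   ] gap 0.0581 F [ 0.4 -0.  -0.5] t 17.93 q [-0.5   0.48  1.32 -0.    1.33  1.1 ]
```

View pics/w12c.png

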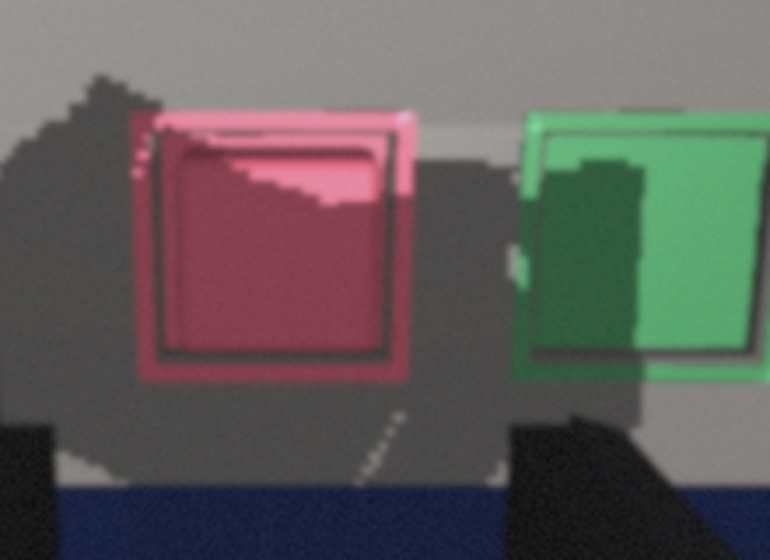

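```bash
python3 - <<'E'
from h import *
c=cal('wrist')
f=lambda u,v:(240+u/3.5,120+v/3.5)
print(unp(c,f(276,253),.052).round(4), unp(c,f(274,246),.04).round(4))
for q in [(180,157),(380,157),(378,350),(172,350)]:print(unp(c,f(*q),.052).round(4))
E
```

```text
[ 0.5528 -0.1682  0.052 ] [ 0.5513 -0.1677  0.04  ]
[ 0.5751 -0.1477  0.052 ]
[ 0.574  -0.1916  0.052 ]
[ 0.5292 -0.191   0.052 ]
[ 0.5304 -0.1437  0.052 ]
```

Pink is seated, centred within about 2 mm. Next is green.

>>> play_rows:
  steps: [7,-0.2,4.9,0,0,0,9.6,7,-0.2,4.9,0,0,0,9.6,7,-0.2,4.9,0,0,0,9.6,7,-0.2,4.9,0,0,0,9.6,7,-0.2,4.9,0,0,0,9.6,7,-0.2,4.9,0,0,0,9.7,7,-0.2,4.9,0,0,0,9.7,7,-0.2,4.9,0,0,0,9.7,7,-0.2,4.9,0,0,0,9.7,7,-0.1,5,0,0,0,9.7,7,0,0,0,0,0,0]

```text
t: 19.35
tcp_pos: [0.5323, 0.3246, 0.1702]
tcp_rot: [-0.462, 1.568, -1.941]
force: [0.7, -0.2, -0.6]
finger_gap: 0.07
```

```bash
python3 - <<'E'
from h import *
rep(); delta(0,95); c=cal('wrist'); i=imaging.capture('wrist'); cv2.imwrite('pics/w13.png',i[:,:,::-1])
print(proj(c,(.5345,.322,.052)))
E
```

```text
tcp [0.5323 0.3246 0.1702] jaw yaw 5.26 xaxis [-0.001 -0.002 -1.   ] gap 0.07 F [ 0.7 -0.2 -0.6] t 19.35 q [ 0.36  0.56  1.19 -0.    1.39  0.27]
rot [ 0.12 -0.05 -0.26] norm 0.3
[321.97471771 196.16464487]
```

View pics/w13.png

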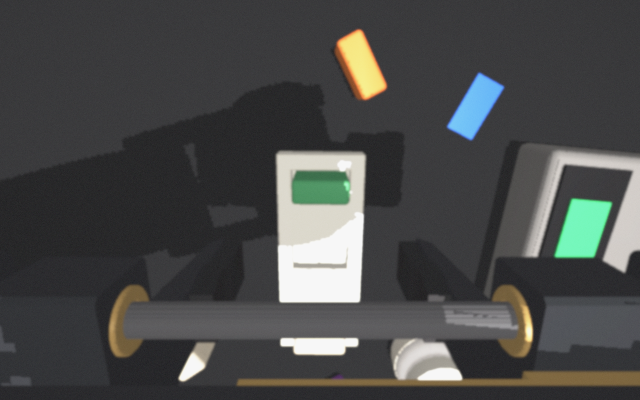

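>>> play_rows:
  steps: [7,0.2,-0.1,-4,0,0,0,7,0,0,-4,0,0,0,7,0,0,-4,0,0,0,7,0,0,-2,0,0,0,7,0,0,-0.5,0,0,0,7,0,0,0,0,0,0]

```text
t: 20.15
tcp_pos: [0.5358, 0.3203, 0.0277]
tcp_rot: [0.863, 1.568, -0.622]
force: [0.4, 0.2, 0.4]
finger_gap: 0.0703
```

```bash
python3 - <<'E'
from h import *
rep(); i=imaging.capture('wrist'); cv2.imwrite('pics/w14.png',i[:,:,::-1])
crop(imaging.capture('scene'),340,120,500,220,5,'pics/s14.png')
E
```

```text
tcp [0.5358 0.3203 0.0277] jaw yaw 4.89 xaxis [ 0.002 -0.002 -1.   ] gap 0.0703 F [0.4 0.2 0.4] t 20.15 q [ 0.35  0.72  1.35 -0.    1.07  0.27]
```

View pics/w14.png

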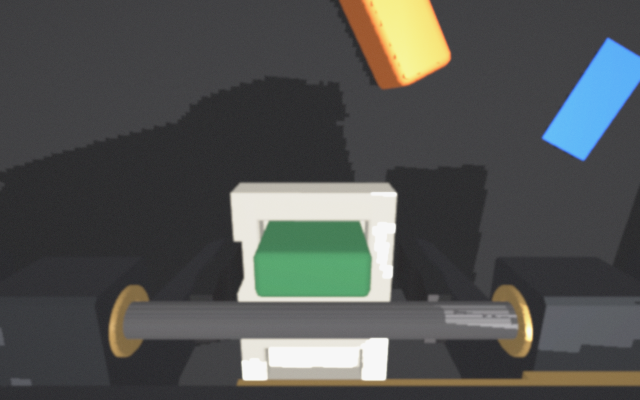

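View pics/s14.png

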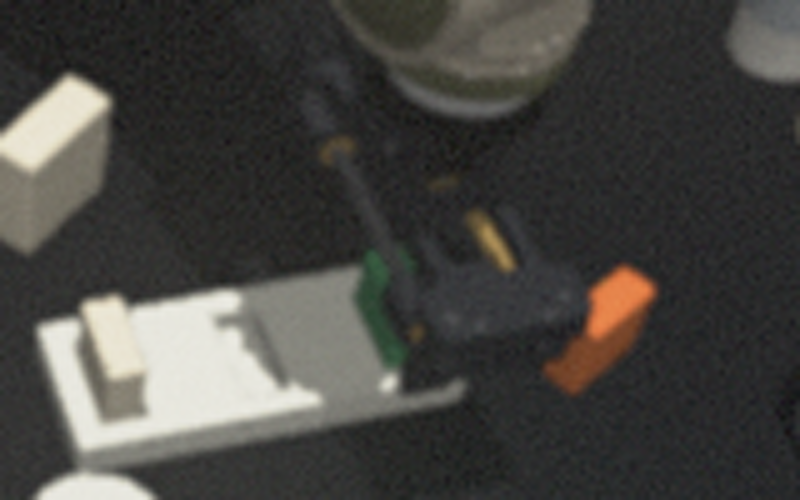

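>>> play_rows:
  steps: [7,-0.25,0.1,0,0,0,0,4,0,0,0,0,0,0,4,0,0,0,0,0,0,4,0,0,0,0,0,0,4,0,0,0,0,0,0,4,0,0,1.5,0,0,0,4,0,0,3,0,0,0,4,0,0,4,0,0,0,4,0,0,4,0,0,-5]

```text
t: 21.38
tcp_pos: [0.533, 0.322, 0.1547]
tcp_rot: [1.095, 1.568, -0.479]
force: [0.1, -0.0, -0.6]
finger_gap: 0.0458
```

```bash
python3 - <<'E'
from h import *
rep(); crop(imaging.capture('scene'),340,100,500,220,5,'pics/s15.png')
E
```

```text
tcp [0.533  0.322  0.1547] jaw yaw -0.14 xaxis [ 0.003 -0.001 -1.   ] gap 0.0458 F [ 0.1 -0.  -0.6] t 21.38 q [ 0.35  0.57  1.22 -0.    1.35  0.36]
```

View pics/s15.png

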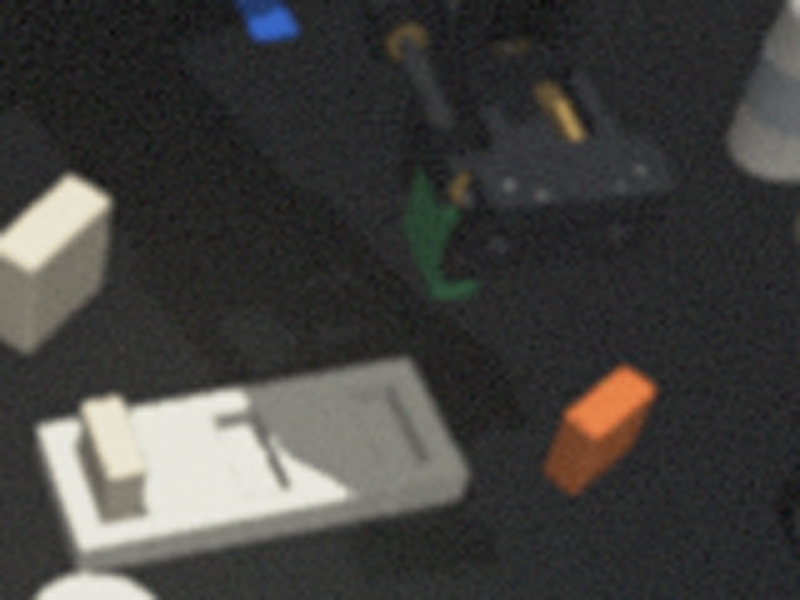

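Green is lifted and cream still stands. I'll carry green to the bench spot and turn it.

>>> play_rows:
  steps: [4,-0.4,-3.3,0,0,0,-10,4,-0.4,-3.3,0,0,0,-10,4,-0.4,-3.3,0,0,0,-10,4,-0.4,-3.3,0,0,0,-10,4,-0.4,-3.3,0,0,0,-10,4,-0.4,-3.3,0,0,0,-10,4,-0.4,-3.3,0,0,0,-10,4,-0.4,-3.3,0,0,0,-10,4,-0.4,-3.1,0,0,0,-10,4,0,0,0,0,0,0]

```text
t: 22.68
tcp_pos: [0.4971, 0.0256, 0.1532]
tcp_rot: [1.289, 1.568, -1.856]
force: [-0.4, 0.9, -0.7]
finger_gap: 0.0459
```

>>> play_rows:
  steps: [4,0,0,0,0,-9,0,4,0,0,-1,0,-9,0,4,0,0,-1,0,-9,0,4,0,0,-1,0,-9,0,4,0,0,-1,0,-9,0,4,0,0,-1,0,0,0,4,0,0,-1,0,0,0,4,0,0,0,0,0,0]

```text
t: 23.68
tcp_pos: [0.5025, 0.0445, 0.1051]
tcp_rot: [-3.057, 0.951, 0.118]
force: [0.3, -0.2, -0.6]
finger_gap: 0.046
```

```bash
python3 - <<'E'
from h import *
rep(); delta(45,0)
E
```

```text
tcp [0.5025 0.0445 0.1051] jaw yaw -87.2 xaxis [ 0.577  0.068 -0.814] gap 0.046 F [ 0.3 -0.2 -0.6] t 23.68 q [-0.26  0.34  2.06  0.95  0.26  0.41]
rot [-2.56 -9.67 -3.03] norm 10.5
```

>>> play_rows:
  steps: [4,-0.2,-0.6,-0.5,-0.9,-3.2,-1,4,-0.2,-0.6,-0.5,-0.9,-3.2,-1,4,-0.2,-0.5,-0.7,-0.8,-3.2,-1,4,0,0,-1,0,0,0,4,0,0,-1,0,0,0,4,0,0,-1,0,0,0,4,0,0,0,0,0,0]

```text
t: 24.55
tcp_pos: [0.5018, 0.0423, 0.0677]
tcp_rot: [-3.074, 0.858, 0.094]
force: [0.4, -0.2, -0.9]
finger_gap: 0.0459
```

```bash
python3 - <<'E'
from h import *
rep(); delta(53,0)
E
```

```text
tcp [0.5018 0.0423 0.0677] jaw yaw -87.56 xaxis [ 0.651  0.061 -0.757] gap 0.0459 F [ 0.4 -0.2 -0.9] t 24.55 q [-0.27  0.45  2.17  2.16  0.29 -0.82]
rot [ -2.26 -12.29  -2.7 ] norm 12.8
```

>>> play_rows:
  steps: [4,0,-0.3,0,-0.6,0,-0.9,4,-0.1,-0.4,-0.5,-0.6,-1.5,-0.9,4,-0.2,-0.4,-0.8,-0.6,-2.5,-0.9,4,-0.2,-0.4,-0.8,-0.5,-3,0,4,0,0,-0.8,0,-3,0,4,0,0,-0.6,0,-2.3,0,4,0,0,0,0,0,0]

```text
t: 25.42
tcp_pos: [0.4966, 0.0274, 0.0322]
tcp_rot: [-3.134, 0.647, 0.002]
force: [-0.6, -0.1, 0.2]
finger_gap: 0.0458
```

```bash
python3 - <<'E'
from h import *
rep(); delta(53,0);i=imaging.capture('wrist'); cv2.imwrite('pics/w16.png',i[:,:,::-1])
E
```

```text
tcp [0.4966 0.0274 0.0322] jaw yaw -90.13 xaxis [ 0.798  0.002 -0.602] gap 0.0458 F [-0.6 -0.1  0.2] t 25.43 q [-0.31  0.7   2.35  2.8   0.84 -1.53]
rot [-0.34 -0.04  0.13] norm 0.4
```

View pics/w16.png

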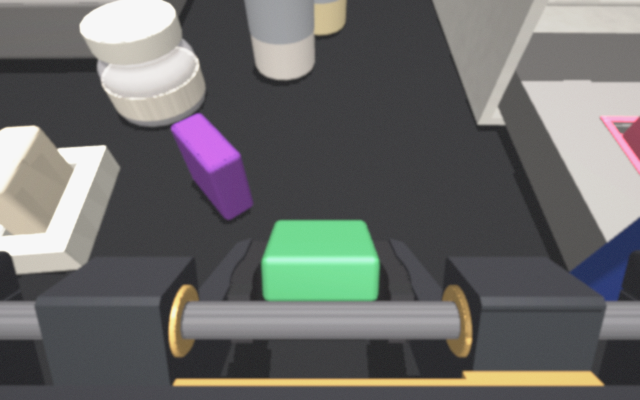

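Same pose as for pink. I'll lower it until it touches.

>>> play_rows:
  steps: [4,0,0,-0.5,0,0,0,4,0,0,-0.4,0,0,0,4,0,0,-0.3,0,0,0,4,0,0,-0.1,0,0,0,4,0,0,-0.1,0,0,0,4,0,0,0,0,0,0]

```text
t: 26.22
tcp_pos: [0.4965, 0.0268, 0.0188]
tcp_rot: [-3.137, 0.645, -0.001]
force: [-1.6, -0.2, 4.3]
finger_gap: 0.046
```

>>> play_rows:
  steps: [6.2,0,0,0,0,0,0,6.2,0,0,0,0,0,0,6.2,0,0,0,0,0,0,6.2,0,0,0,0,0,0]

```text
t: 26.72
tcp_pos: [0.4965, 0.0268, 0.0185]
tcp_rot: [-3.137, 0.646, -0.001]
force: [0.7, 1.4, 0.4]
finger_gap: 0.0624
```

```bash
python3 - <<'E'
from h import *
rep(); i=imaging.capture('wrist'); cv2.imwrite('pics/w17.png',i[:,:,::-1]);crop(imaging.capture('scene'),240,150,360,225,6,'pics/s17.png')
E
```

```text
tcp [0.4965 0.0268 0.0185] jaw yaw -90.21 xaxis [ 0.799 -0.001 -0.602] gap 0.0624 F [0.7 1.4 0.4] t 26.73 q [-0.31  0.75  2.36  2.82  0.9  -1.55]
```

View pics/s17.png

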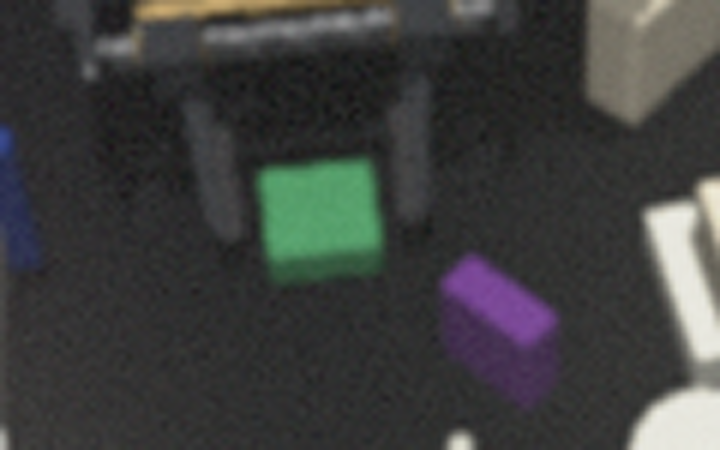

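View pics/w17.png

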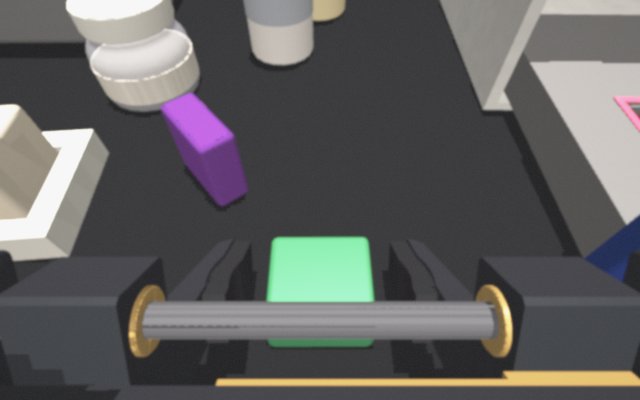

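Green lies flat. I'll use the same retreat as before.

>>> play_rows:
  steps: [6.2,0,0,2,0,0,0,6.2,0,0,3,0,0,0,6.2,0,0,3,0,6,0,6.2,0,0,1.5,0,6,0,6.2,-0.5,0,1,0,6,0,6.2,-0.5,0,1,0,6,0,6.2,-0.5,0,1,0,6,0,6.2,-0.5,0,0,0,6,0,6.2,0,0,0,0,6,0,6.2,0,0,0,0,6,0,6.2,0,0,0,0,5,0,6.2,0,0,0,0,0,0]

```text
t: 28.32
tcp_pos: [0.4925, 0.0634, 0.106]
tcp_rot: [-2.806, 1.127, 0.358]
force: [0.6, 0.2, -0.2]
finger_gap: 0.0619
```

```bash
python3 - <<'E'
from h import *
rep(); delta(0,0)
E
```

```text
tcp [0.4925 0.0634 0.106 ] jaw yaw -87.02 xaxis [ 0.402  0.15  -0.903] gap 0.0619 F [ 0.6  0.2 -0.2] t 28.32 q [-0.24  0.33  1.95  0.49  0.54  0.93]
rot [-8.64 23.9  -1.22] norm 25.4
```

>>> play_rows:
  steps: [6.4,0,-1,0,-2.9,8,-0.4,6.4,0,-1.3,0,-2.9,8,-0.4,6.4,-0.2,-1.4,0,-2.9,8,-0.4,6.4,0,0,0,0,0,0]

```text
t: 28.82
tcp_pos: [0.4904, 0.0271, 0.1048]
tcp_rot: [-0.89, 1.568, 2.253]
force: [0.1, 0.2, -0.7]
finger_gap: 0.0643
```

```bash
python3 - <<'E'
from h import *
rep(); delta(0,0)
i=imaging.capture('wrist'); crop(i,220,140,420,290,4,'pics/w18c.png')
E
```

```text
tcp [0.4904 0.0271 0.1048] jaw yaw -89.91 xaxis [-0.002  0.002 -1.   ] gap 0.0643 F [ 0.1  0.2 -0.7] t 28.82 q [-0.19  0.43  1.66  0.    1.05  1.38]
rot [-0.13 -0.11 -0.09] norm 0.2
```

View pics/w18c.png

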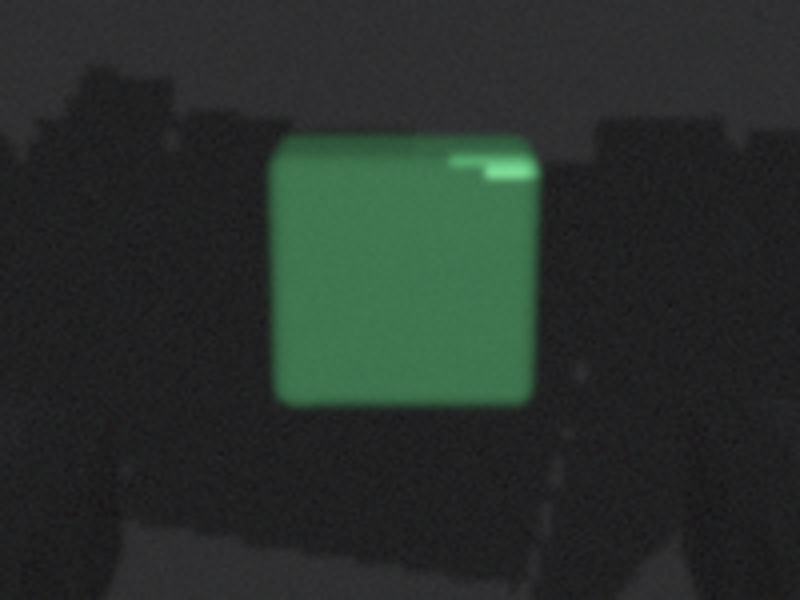

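>>> play_rows:
  steps: [6.4,-0.35,0,-3,0,0,0,6.4,0,0,-3,0,0,0,6.4,0,0,-2,0,0,0,6.4,0,0,-1.4,0,0,0,6.4,0,0,0,0,0,0]

```text
t: 29.5
tcp_pos: [0.4855, 0.0267, 0.0112]
tcp_rot: [-0.047, 1.567, 3.094]
force: [0.3, 0.3, 0.1]
finger_gap: 0.0644
```

>>> play_rows:
  steps: [6.4,0.05,0,-0.1,0,0,0,4,0,0,0,0,0,0,4,0,0,0,0,0,0,4,0,0,0,0,0,0,4,0,0,0,0,0,0,4,0,0,4,0,0,0,4,0,0,4,0,0,0,4,0,0,4,0,0,0,4,0,0,0,0,0,0]

```text
t: 30.62
tcp_pos: [0.4878, 0.0262, 0.1328]
tcp_rot: [2.227, 1.568, -0.915]
force: [0.7, -0.2, -0.9]
finger_gap: 0.0455
```

>>> play_rows:
  steps: [4,0.9,-4.1,0,0,0,-1,4,0.9,-4.1,0,0,0,-0.5,4,0.9,-4.1,0,0,0,0,4,0.9,-4.1,0,0,0,0,4,0.9,-4.1,0,0,0,0,4,0.9,-4.1,0,0,0,0,4,0.9,-4,0,0,0,0,4,0,0,0,0,0,0]

```text
t: 31.62
tcp_pos: [0.5494, -0.2618, 0.1285]
tcp_rot: [0.016, 1.565, 3.128]
force: [0.2, 0.3, -1.4]
finger_gap: 0.0458
```

```bash
python3 - <<'E'
from h import *
rep(); delta(0,-1.5)
i=imaging.capture('wrist'); cv2.imwrite('pics/w19.png',i[:,:,::-1])
E
```

```text
tcp [ 0.5494 -0.2618  0.1285] jaw yaw -91.71 xaxis [-0.005  0.    -1.   ] gap 0.0458 F [ 0.2  0.3 -1.4] t 31.62 q [-0.64  0.58  1.29 -0.    1.28  0.96]
rot [-0.   -0.31  0.21] norm 0.4
```

View pics/w19.png

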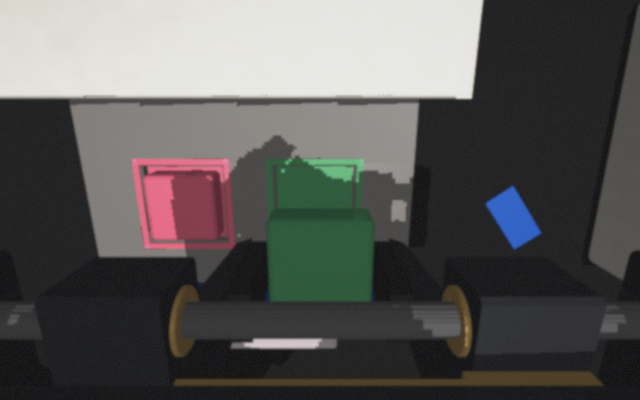

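>>> play_rows:
  steps: [4,0.15,0.1,-2,0,0,0,4,0,0,-3,0,0,0,4,0,0,-2,0,0,0,4,0,0,-0.6,0,0,0,4,0,0,0,0,0,0]

```text
t: 32.3
tcp_pos: [0.5512, -0.258, 0.0546]
tcp_rot: [0.175, 1.567, -2.993]
force: [-0.0, -0.2, -0.6]
finger_gap: 0.0458
```

```bash
python3 - <<'E'
from h import *
rep(); delta(0,-1.5)
i=imaging.capture('wrist'); cv2.imwrite('pics/w20.png',i[:,:,::-1])
E
```

```text
tcp [ 0.5512 -0.258   0.0546] jaw yaw -91.5 xaxis [-0.004 -0.001 -1.   ] gap 0.0458 F [-0.  -0.2 -0.6] t 32.3 q [-0.63  0.66  1.37 -0.    1.11  0.97]
rot [ 0.04 -0.24  0.  ] norm 0.2
```

View pics/w20.png

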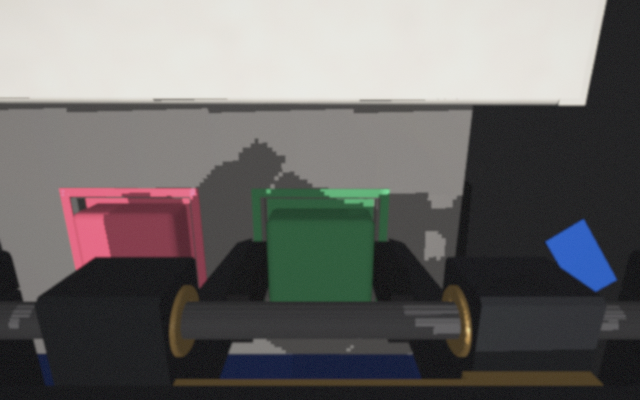

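>>> play_rows:
  steps: [4,-0.2,0,0,0,0,0,4,0,0,-0.4,0,0,0,4,0,0,-0.4,0,0,0,4,0,0,-0.35,0,0,0,4,0,0,0,0,0,0]

```text
t: 32.98
tcp_pos: [0.5493, -0.2587, 0.043]
tcp_rot: [0.286, 1.567, -2.883]
force: [0.3, 0.7, -0.3]
finger_gap: 0.0455
```

```bash
python3 - <<'E'
from h import *
rep()
i=imaging.capture('wrist'); cv2.imwrite('pics/w21.png',i[:,:,::-1])
E
```

```text
tcp [ 0.5493 -0.2587  0.043 ] jaw yaw -91.55 xaxis [-0.004 -0.001 -1.   ] gap 0.0455 F [ 0.3  0.7 -0.3] t 32.98 q [-0.63  0.68  1.39 -0.    1.08  0.97]
```

View pics/w21.png

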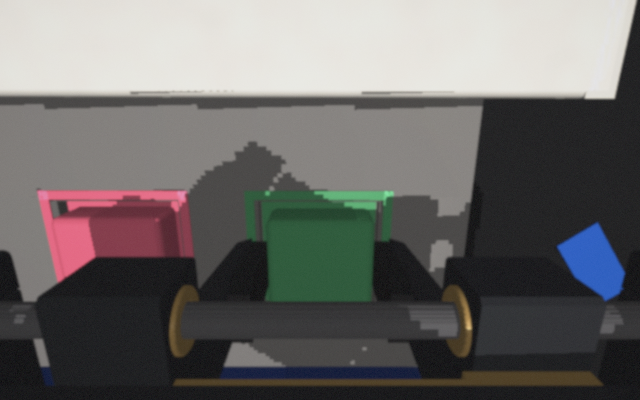

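>>> play_rows:
  steps: [4,0,0,-0.1,0,0,0,5.8,0,0,0,0,0,0,5.8,0,0,0,0,0,0,5.8,0,0,2,0,0,0,5.8,0,0,4,0,0,0,5.8,0,0,4,0,0,0,5.8,0,0,3,0,0,0,5.8,0,0,0,0,0,0]

```text
t: 34.02
tcp_pos: [0.55, -0.2591, 0.174]
tcp_rot: [1.564, 1.567, -1.604]
force: [0.2, -0.0, -0.8]
finger_gap: 0.0578
```

```bash
python3 - <<'E'
from h import *
rep()
i=imaging.capture('wrist'); crop(i,140,120,420,280,2.8,'pics/w22.png')
E
```

```text
tcp [ 0.55   -0.2591  0.174 ] jaw yaw -91.54 xaxis [-0.    -0.004 -1.   ] gap 0.0578 F [ 0.2 -0.  -0.8] t 34.02 q [-0.63  0.53  1.24 -0.    1.37  0.96]
```

View pics/w22.png

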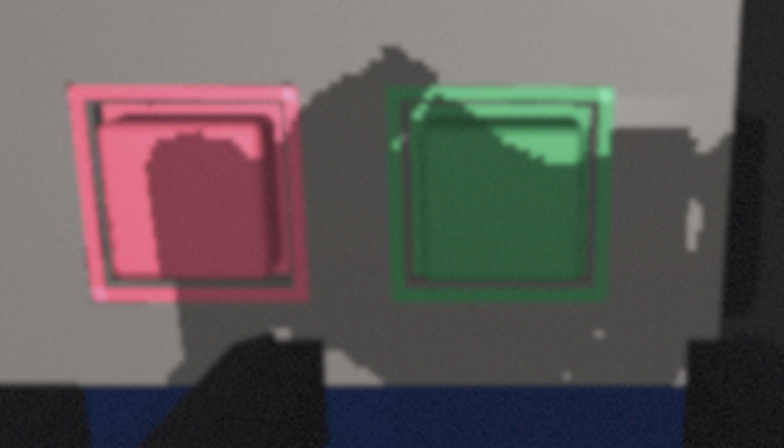

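Both bars are seated. Next is the drawer.

>>> play_rows:
  steps: [3,-3.5,1.15,0,0,0,0,0,-3.5,1.15,0,0,0,0,0,-3.5,1.15,0,0,0,0,0,-3.5,1.15,0,0,0,0,0,0,0,-3,0,0,0,0,0,0,-4,0,0,0,0,0,0,-3,0,0,0,0,0,0,-1.4,0,0,0,0,0,0,0,0,0,0]

```text
t: 35.2
tcp_pos: [0.4083, -0.2119, 0.0564]
tcp_rot: [-0.25, 1.563, 2.865]
force: [-0.6, -0.0, -0.3]
finger_gap: 0.0002
```

```bash
python3 - <<'E'
from h import *
rep()
cv2.imwrite('pics/s23.png',imaging.capture('scene')[:,:,::-1])
i=imaging.capture('wrist'); cv2.imwrite('pics/w23.png',i[:,:,::-1])
E
```

```text
tcp [ 0.4083 -0.2119  0.0564] jaw yaw -91.55 xaxis [-0.007  0.002 -1.   ] gap 0.0002 F [-0.6 -0.  -0.3] t 35.2 q [-0.74  0.47  1.79 -0.    0.89  0.87]
```

View pics/w23.png

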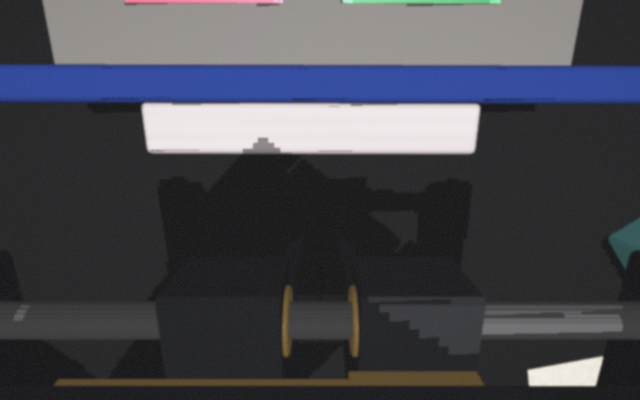

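View pics/s23.png

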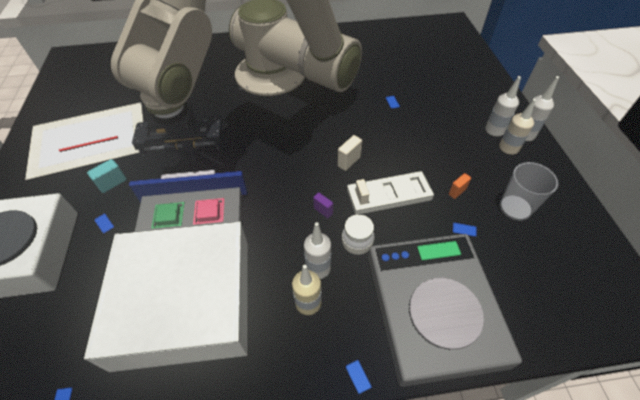

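>>> play_rows:
  steps: [0,2,0,0.3,0,0,0,0,1,0,0,0,0,0,0,1,0,0,0,0,0,0,1,0,0,0,0,0,0,1,-0.1,0,0,0,0,0,1,0,0,0,0,0,0,1,0,0,0,0,0]

```text
t: 36.17
tcp_pos: [0.4898, -0.2138, 0.061]
tcp_rot: [0.326, 1.567, -2.843]
force: [-4.0, -2.2, 1.2]
finger_gap: 0.0004
```

>>> play_rows:
  steps: [0,1,0,0,0,0,0,0,1,0,0,0,0,0,0,1,-0.1,0,0,0,0,0,1,0,0,0,0,0,0,1,0,0,0,0,0,0,1,0,0,0,0,0]

```text
t: 36.92
tcp_pos: [0.5499, -0.2152, 0.061]
tcp_rot: [0.516, 1.567, -2.653]
force: [-3.9, -3.7, -0.4]
finger_gap: 0.0001
```

>>> play_rows:
  steps: [0,0.7,0,0,0,0,0,0,0.6,0,0,0,0,0,0,0.5,0,0,0,0,0,0,0,0,0,0,0,0]

```text
t: 37.42
tcp_pos: [0.5682, -0.2146, 0.0611]
tcp_rot: [0.492, 1.568, -2.676]
force: [0.4, -0.2, -0.5]
finger_gap: 0.0
```

```bash
python3 - <<'E'
from h import *
rep()
i=imaging.capture('wrist'); cv2.imwrite('pics/w24.png',i[:,:,::-1])
E
```

```text
tcp [ 0.5682 -0.2146  0.0611] jaw yaw -91.54 xaxis [-0.002 -0.001 -1.   ] gap 0.0 F [ 0.4 -0.2 -0.5] t 37.42 q [-0.55  0.65  1.37 -0.    1.12  1.04]
```

View pics/w24.png

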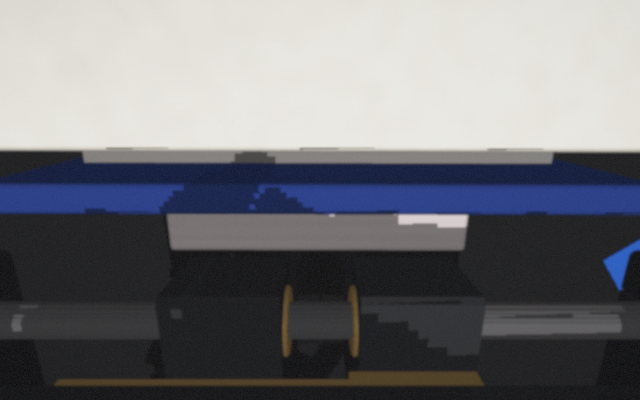

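Still a gap of a couple of centimetres, so I'll push on in small steps.

>>> play_rows:
  steps: [0,0.6,0,0,0,0,0,0,0.5,0,0,0,0,0,0,0.3,0,0,0,0,0,0,0,0,0,0,0,0]

```text
t: 37.98
tcp_pos: [0.5808, -0.2147, 0.0611]
tcp_rot: [0.206, 1.565, -2.962]
force: [-7.4, -1.8, 2.4]
finger_gap: 0.0007
```

```bash
python3 - <<'E'
from h import *
rep()
i=imaging.capture('wrist'); crop(i,0,120,320,270,2.5,'pics/w25.png')
E
```

```text
tcp [ 0.5808 -0.2147  0.0611] jaw yaw -91.54 xaxis [-0.005 -0.001 -1.   ] gap 0.0007 F [-7.4 -1.8  2.4] t 37.98 q [-0.54  0.67  1.33 -0.    1.14  1.06]
```

View pics/w25.png

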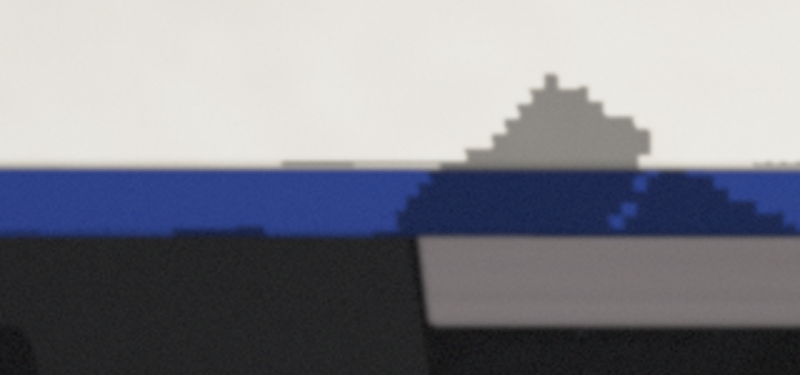

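>>> play_rows:
  steps: [0,0.15,0,0,0,0,0,0,0.15,0,0,0,0,0,0,0,0,0,0,0,0]

```text
t: 38.4
tcp_pos: [0.5809, -0.2147, 0.0611]
tcp_rot: [0.024, 1.558, 3.139]
force: [-23.2, -2.1, 10.4]
finger_gap: 0.0005
```

The force went up with no movement, so the drawer is against its stop. I'll back off.

>>> play_rows:
  steps: [0,-0.5,0,0,0,0,0,0,-2,0,0,0,0,0,0,-4,0,0,0,0,0,0,-4,0,2,0,0,0,0,-3,0,4,0,0,0,0,-2,3,4,0,0,0,0,-1,4,3,0,0,0,0,0,4,0,0,0,0,0,0,0,0,0,0,0]

```text
t: 39.52
tcp_pos: [0.4197, -0.1028, 0.1919]
tcp_rot: [0.909, 1.569, -2.257]
force: [0.5, -1.0, 0.2]
finger_gap: 0.0004
```

```bash
python3 - <<'E'
from h import *
rep()
cv2.imwrite('pics/s26.png',imaging.capture('scene')[:,:,::-1])
cv2.imwrite('pics/t26.png',imaging.capture('top')[:,:,::-1])
E
```

```text
tcp [ 0.4197 -0.1028  0.1919] jaw yaw -91.36 xaxis [-0.001 -0.001 -1.   ] gap 0.0004 F [ 0.5 -1.   0.2] t 39.52 q [-0.51  0.22  1.68 -0.    1.24  1.08]
```

View pics/s26.png

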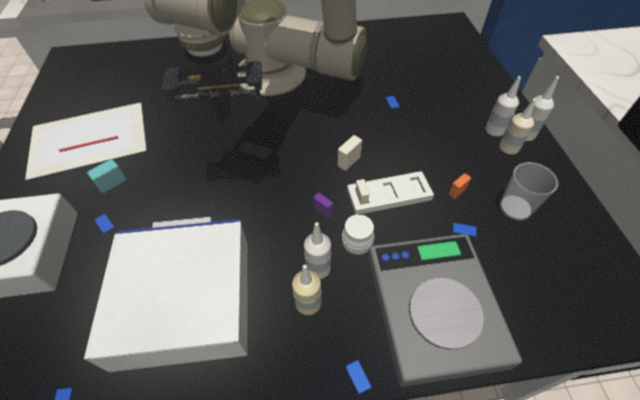

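View pics/t26.png

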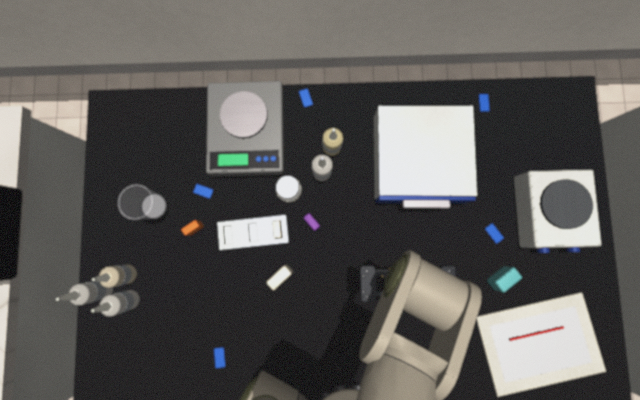

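The drawer is shut: its panel is flush with the case at (425,198). The jar and bottles at (288,188), (322,167) and (333,141) haven't moved, and the cream bar still stands in its slot at (277,229). I'm handing in.

```bash
python3 -c "
from station import manip
print(manip.finish_job())"
```

```text
the job is handed in; nothing more can be done
None
```

The job is handed in at about 39.5 s of the 72 s. Both bars are in the pockets of their own colour and the drawer is pushed home. I handled pink first, then green. Each bar was tipped flat on the bench, let go, gripped again by its sides and lowered into its pocket.

**Bars in the pockets:** The last wrist pictures before closing showed both bars flat in their pockets. The measured offset for pink was about 1.5 mm. I judged green by eye only.

**Drawer:** It stopped firmly, with the pushing force rising to 23 N and no further movement. The top view shows the panel against the case. I could not see the bars once the drawer was shut.

**Everything else:** The cream bar still stands in its slot. The bottles and the jar show no visible movement, and the arm is clear of everything.

**Disagreements along the way:** The scene and wrist cameras differed by about 4 mm on where the pink bar lay on the bench, and I went with the wrist camera. The arm also drifted sideways by up to about 4 cm in the air while the tool was tilting, but it touched nothing and I corrected it each time.

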